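Lock the shaker's carrier plate with the spindle clip

TASK

Lock the shaker's carrier plate: take the red-handled fork tool out of its white stand and, with the fork's two prongs, push the yellow clip along its track and sideways onto the spindle's groove until it snaps fully home. Then put the fork back upright in its stand, seated on its flange, and let go. Push the clip only with the fork, never with the gripper, and leave the jars and the brown bottle where they are.

Things in the scene. Friction and masses are not known exactly. Their poses are not given: they have to be found in the camera images.
- spindle_groove (a point): Groove of the shaker's fixed vertical steel spindle. Point on the axis, 89 mm above the bench, 4 mm above the flat steel track floor: where clip_center is when the clip is home. x: level, the way the clip is pushed, z up. Groove radius 16 mm, 11 mm high from the floor up; spindle above it radius 22 mm. Shaker housing: x -70 to 90, y -140 to 91 mm, all below the floor level.
- track_end (a point): Middle of the open near end of the shaker's clip track, on its floor (85 mm above the bench), 150 mm before the spindle axis; axes as spindle_groove. The floor, 96 mm wide, runs level to the spindle. Blue rails 10 mm high, inner faces at y = +-32 mm, each 6 mm thick, go from here to 35 mm before the axis. Nothing stands above this half of the track.
- guard_edge (a point): Middle of the lower near edge of the clear guard over the spindle: 58 mm before the axis, 62 mm above the track floor; 130 mm wide, 5 mm thick. Behind it a grey bridge 170 mm wide, 62 to 80 mm above the floor (cap to 94), on two posts beyond the spindle. An upright fork's handle would strike it before the clip is home: lean the handle back, away from the spindle, by 20 to 50 degrees (35 suits).
- clip_center (a point): Yellow split clip, loose, 55 g, flat on the track between the rails, mouth to the spindle. Point: centre of its bore, 4 mm above its underside. x to its mouth, z up. 60 mm wide, 78 long; jaws 8 mm thick reach x = 18 mm. Slides freely; from 25 to 13 mm before home the sprung jaws spread on the groove (6 to 15 N), then it jumps home; this point then lies within 1 to 2 mm of spindle_groove.
- clip_heel (a point): Where to push the clip: on the upright rear face of its heel wall, 44 mm behind clip_center, 8 mm above the clip's underside; axes as clip_center. Heel wall 60 mm wide, 18 mm high. From the middle of this face a tail 14 mm wide and 12 mm high runs 16 mm back; the prongs go either side of it.
- fork_center (a point): Fork tool, loose, 110 g, 127 mm long, upright in its stand, prongs down. Point on its axis in the red handle, the place to grip. z: from prongs to handle end, y: across the prongs; alike when turned half round z. Handle 20 (y) by 16 (x) mm, from 39 mm below the point to 32 above. Flange 66 (y) by 30 (x) by 8 mm, underside 47 mm below the point.
- fork_tip (a point): The same fork: the point half-way between the ball ends of its two prongs, 91 mm below fork_center along the tool, same axes. Prongs: round steel rods of radius 4 mm at y = +-16 mm (24 mm clear between), ball centres level with this point, 36 mm long up to a bar 42 (y) by 8 (x) mm and 10 mm high, under the flange.
- stand_mouth (a point): White fork stand, fixed. Point: middle of its mouth, on the rim, 60 mm above the bench. y along the mouth's long side, z up. Mouth 16 (x) by 52 (y) mm, 52 deep, walls 8 mm; foot 80 by 100 mm. The fork hangs in it by its flange resting on the rim: fork_center is then 47 mm above this point, the fork's y along the stand's y.
- jar_a_center (a point): Amber sample jar with red cap, loose, diameter 46 mm, 85 mm high, standing in an open white tray (130 by 120 by 35 mm, fixed); point half-way up. Leave alone.
- jar_b_center (a point): A second such jar in the same tray; point half-way up. Leave alone.
- reagent_center (a point): Brown reagent bottle, loose, diameter 72 mm, 190 mm high; point half-way up. Leave alone.
Things that resemble listed ones, but are neither listed nor needed, are in the scene too. What is shaped like the part that bears stand_mouth but orange or pink is not meant.

How it is judged (in metres and radians):
On the way, in this order (a step that is already met when the one before it is completed fails the run):
1. the fork is out of its stand, its grip point over 100 mm from the stand's mouth (distance between fork_center and stand_mouth above 0.1 m), for 0.1 s.
2. the clip is snapped home on the groove (within 3 mm of the spindle axis, flat) while the fork is still out of its stand (horizontal distance between clip_center and spindle_groove below 0.003 m and z of clip_center in the frame of spindle_groove between -0.004 and 0.005 m and angle between clip_center's own z axis and vertical below 0.12 rad and distance between fork_center and stand_mouth above 0.1 m), for 0.2 s.
At the end, for the whole second after the job is handed in: The clip lies flat and at rest in the spindle's groove, its bore centre within 3 mm of the spindle axis; the fork is released and at rest, upright (within 6 degrees) in its stand, its flange on the rim (horizontal distance between clip_center and spindle_groove below 0.003 m and z of clip_center in the frame of spindle_groove between -0.004 and 0.005 m and angle between clip_center's own z axis and vertical below 0.12 rad and linear speed of each of clip, fork below 0.02 m/s and horizontal distance between fork_center and stand_mouth below 0.012 m and z of fork_center in the frame of stand_mouth between 0.042 and 0.051 m and angle between fork_center's own z axis and vertical below 0.1 rad and contact force between the fingers and fork below 0.05 N); the robot touches nothing.
It fails at once if the gripper or arm pushes the clip itself (contact force between any of the fingers, the arm and clip above 1 N).
It fails at once if a jar or the bottle is shifted by over 25 mm or tipped (distance of any of jar_a_center, jar_b_center, reagent_center from where it was at the start of the episode above 0.025 m or angle between any of jar_a_center, jar_b_center, reagent_center's own z axis and vertical above 0.35 rad).
It also fails if it takes over 59 s, if anything falls off the work surface, if the arm or the gripper's body presses on something with over 40 N, if the wrist force passes 120 N, or if a joint passes its speed limit or range.

ROBOT

A 6-joint arm with a two-finger parallel gripper is mounted at the origin on the work surface. World frame = base frame: x ahead of the robot, y to its left, z up, the work surface at z = 0. Lengths are in mm, angles in rad, forces in N, time in s.
With the tool pointing down it reaches from about 350 to 975 mm from the base axis. Payload 7.1 kg.
Tool frame: the origin (TCP) lies on the mounting face of the last link; the fingertips stand 182 mm ahead of it and the grasp point (between the pads) lies 163 mm ahead of it (ctrl.tip_reach is the distance from the TCP to the fingertips, in mm); z points along the fingers, y is the direction in which the jaws open and shut (so a half turn about z gives the same grasp; the last joint's range is limited). The gripper opens to 88 mm and grips with 3 to 60 N. Pads are 20 mm wide; open, the fingers measure 115 mm over their backs; the gripper's body (75 mm by 178 mm) begins 61 mm behind the grasp point.
Start: joints at [-1.215, 0.423, 1.63, -0, 1.089, -0.019], TCP at [228.821, -581.591, 404.675] pointing down, gripper open.
Joint ranges: [-3, 3], [-0.9, 2.11], [0.09, 2.58], [-1.31, 4.45], [0.11, 2.69], [-2.54, 2.54]. Speed limits (rad/s): [2.39, 2.39, 3.01, 3.14, 3.14, 3.14].

INTERFACE

Orientations are given as a rotation vector (axis times angle).
In Python, from workcell import ctrl gives the robot as it stands.
- The arm moves only by the tool jog_arm, never from a script. Its argument "steps" is a list that holds one entry, the list of rows, each a list of 7 numbers: the shift along the tool's x, y, z in m, then the turn, a rotation vector about the tool's x, y, z in degrees, then the gripper's target within -1 to 1 (shut at 1, half-way at 0, fully open at -1). A call has 1 to 20 rows; each row shifts and turns the commanded pose from where the row before left it, along the tool's axes as they then stand; what a row does not reach is not made up. A row lasts 1/12 s, in which the tool goes at most 41.7 mm and 7.16 degrees, less where a joint would pass 70% of its speed; a pose out of reach is approached as far as the arm can. A call is refused whole if a number of a shift passes 0.0417 or a number of a turn 7.16, either way. A call with a gripper value outside its range is refused whole. The fingers move at their own pace and stop on an object; the grip force is fixed at half the most. Time passes only in rows, so rows that do not move let the fingers close. It gives the time, the measured TCP pose, the force and the opening at its end, in the units of the state.
- ctrl.get_obs(): the state, without advancing time (a new reading comes with each control period).
- ctrl.get_image(name): name is "scene" or "top"; returns the picture (420x560x3 uint8, red, green, blue); there is no depth.
- ctrl.camera_info(name): a dict with "fx", "fy", "cx", "cy" (pixels), "origin" and "attitude" of the camera in the world. Camera axes: x right, y down, z forward; pixel columns grow to the right and rows downward; lengths in mm; the calibration is good to about 2 mm. A picture is of the moment at which its call begins. camera_info takes no time and is no camera call.
- ctrl.close_job(): hands the job in, once; it reports no verdict.
Trained networks look in the newest picture that a camera, given by its name, has taken for a name from the list of things; names that differ only in an ending like _2 or _b are one class to them, and where a whole thing is asked for, a point or a joint stands for the part that bears it (a point fixed in the world has none). Each returns a list of dicts, best first, with "p" (0 to 1); they miss things now and then, are a little off and sometimes report something else, mostly with a low value. They report only what shows in the picture. A call takes as long as a camera call. They do not tell look-alikes from the thing itself.
- ctrl.look_for(thing, camera): "bbox" ([left, top, right, bottom] in pixels, round what is visible of it).
- ctrl.trace(thing, camera): "pixels" (420x560 bool, what is visible of it) and "bbox" ([left, top, right, bottom] in pixels, round what is visible of it).
- ctrl.landmark_of(thing, camera): "uv" ([column, row] in pixels: a listed point, or the origin of a listed thing).
The state is a dict: "t": time; "qpos": joint angles; "qvel": joint speeds; "joint_torque": joint torques, N m; "ee_pos": TCP position; "orientation": TCP orientation; "ft_force": force on the tool from outside, world axes, zero at the start; "moment": the same for the moment, N m; "width": finger opening in mm.
Only numpy, scipy, OpenCV 4.12 (cv2) and the standard library are available. Lean on these libraries where they do the work, as an engineer would, in place of code of your own. Each camera call takes 0.05 s, during which the arm holds its last target.

## Working session

There is one attempt and no reset: what is moved stays moved. The work goes in short steps, Python scripts to look and compute and a tool call to move; the robot and the scene stay as the last step left them, time stands still between calls to the robot, and variables do not carry over. Pictures are saved under pics/ and viewed, and the job is handed in when it is done.

Besides the shell and the picture viewer there is one more tool, called after "Request:" by a JSON object that holds its "fn" and its "kwargs". jog_arm: Moves the arm, as the interface text tells. Its arguments: {"type":"object","properties":{"steps":{"type":"array"}},"required":["steps"]}

```bash
ls; mkdir -p pics; python3 - <<'E'
from workcell import ctrl
import cv2
for n in("scene","top"):
    im=ctrl.get_image(n); cv2.imwrite(f"pics/{n}0.png",im[:,:,::-1]); print(n,ctrl.camera_info(n))
    for th in ["spindle_groove","track_end","guard_edge","clip_center","clip_heel","fork_center","fork_tip","stand_mouth","jar_a_center","reagent_center"]:
        r=ctrl.landmark_of(th,n); print(th,[(x["uv"],round(x["p"],2)) for x in r][:4])
print(ctrl.get_obs())
E
```

```text
pics
scene {'fx': 487.0005160589328, 'fy': 487.0005160589328, 'cx': 285.643189731128, 'cy': 210.8358702434046, 'origin': array([ 859.75323464, -559.1889227 ,  949.6667706 ]), 'attitude': array([-2.3898103 , -0.72377735,  0.24247909])}
spindle_groove [([337.4, 209.4], 0.8)]
track_end []
guard_edge [([325.2, 214.0], 0.79)]
clip_center [([315.1, 236.9], 0.78), ([356.1, 129.9], 0.51)]
clip_heel [([305.3, 249.5], 0.89), ([415.5, 158.5], 0.24)]
fork_center [([356.0, 131.8], 0.79)]
fork_tip []
stand_mouth [([352.2, 145.3], 0.97), ([302.2, 120.8], 0.85), ([257.1, 157.0], 0.57)]
jar_a_center [([202.9, 319.8], 0.61)]
reagent_center [([352.3, 145.6], 0.67), ([412.7, 156.8], 0.65)]
top {'fx': 512.9511591948818, 'fy': 512.9511591948818, 'cx': 282.47827095171175, 'cy': 204.76765566243523, 'origin': array([ 386.99259872,    2.82852827, 1216.03204941]), 'attitude': array([-2.1816517 ,  2.15243438, -0.12437414])}
spindle_groove []
track_end [([317.8, 167.5], 0.97)]
guard_edge [([276.6, 167.0], 0.57)]
clip_center [([288.5, 171.9], 0.94)]
clip_heel [([311.2, 168.6], 0.56)]
fork_center [([140.7, 205.5],
[... 164 characters left out ...]
.3, 170.8], 0.43)]
{'t': 1.1, 'qpos': array([-1.21498806e+00,  4.23116142e-01,  1.62990251e+00, -2.63504807e-05,
        1.08859062e+00, -1.90065834e-02]), 'qvel': array([-8.27420568e-05,  7.63888821e-04,  2.06257783e-04, -8.40264184e-04,
       -3.54248335e-04, -1.00345147e-03]), 'joint_torque': array([-8.92525605e-06, -5.44586313e+01, -2.74049377e+01,  6.45588571e-02,
        1.69335818e-02, -1.18494262e-05]), 'ee_pos': array([ 228.82535025, -581.59035901,  404.66398606]), 'orientation': array([-3.08656931e+00, -5.85334026e-01,  4.05271529e-05]), 'ft_force': array([-0.54714582,  0.20687043, -0.11965234]), 'moment': array([ 0.03221059,  0.03675405, -0.03978884]), 'width': 87.75663266715885}
```

View pics/scene0.png

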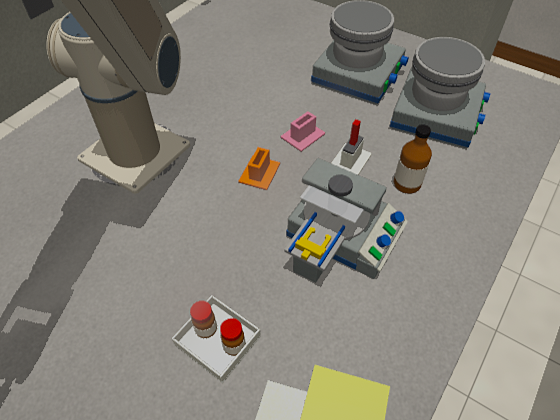

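View pics/top0.png

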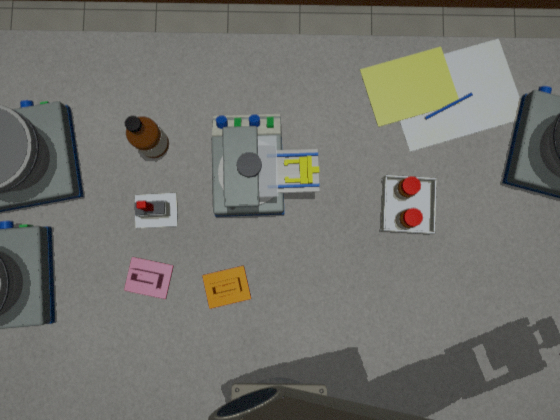

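```bash
cat > h.py <<'E'
import numpy as np, cv2
from scipy.spatial.transform import Rotation as R
from workcell import ctrl
def cam(n):
    c=ctrl.camera_info(n); return c,R.from_rotvec(c["attitude"]).as_matrix(),np.array(c["origin"])
def proj(n,P):
    c,M,o=cam(n); p=(np.atleast_2d(P)-o)@M
    return np.c_[c["fx"]*p[:,0]/p[:,2]+c["cx"],c["fy"]*p[:,1]/p[:,2]+c["cy"]]
def atz(n,uv,z):
    c,M,o=cam(n); uv=np.atleast_2d(uv)
    d=np.c_[(uv[:,0]-c["cx"])/c["fx"],(uv[:,1]-c["cy"])/c["fy"],np.ones(len(uv))]@M.T
    return o+d*((z-o[2])/d[:,2])[:,None]
def crop(src,dst,box,k):
    im=cv2.imread(src); l,t,r,b=box
    cv2.imwrite(dst,cv2.resize(im[t:b,l:r],None,fx=k,fy=k,interpolation=cv2.INTER_CUBIC))
E
python3 - <<'E'
from h import *
crop("pics/top0.png","pics/t1.png",(205,110,325,220),6)
crop("pics/top0.png","pics/t2.png",(125,180,185,235),10)
crop("pics/scene0.png","pics/s1.png",(280,110,410,280),3)
# predicted
print(np.round(atz("top",[[317.8,167.5]],85)),np.round(atz("top",[[288.5,171.9]],89)),np.round(atz("top",[[311.2,168.6]],93)),np.round(atz("top",[140.7,205.5],107)),np.round(atz("top",[148.3,205.5],60)))
print(np.round(atz("scene",[337.4,209.4],89)),np.round(atz("scene",[315.1,236.9],89)),np.round(atz("scene",[305.3,249.5],93)),np.round(atz("scene",[356,131.8],107)),np.round(atz("scene",[352.2,145.3],60)))
E
```

```text
[[597. -80.  85.]] [[585. -14.  89.]] [[593. -64.  93.]] [[504. 306. 107.]] [[509. 302.  60.]]
[[587.  68.  89.]] [[584. -24.  89.]] [[585. -65.  93.]] [[508. 296. 107.]] [[504. 294.  60.]]
```

View pics/t1.png

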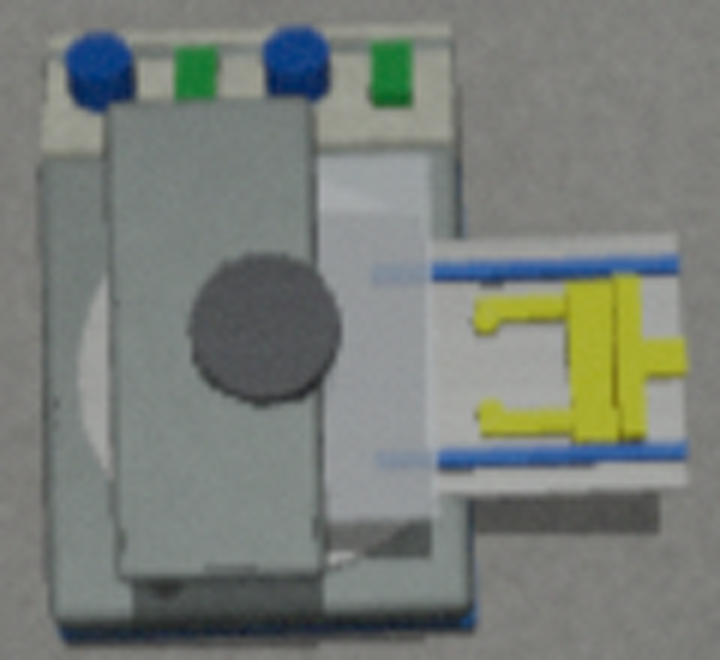

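View pics/t2.png

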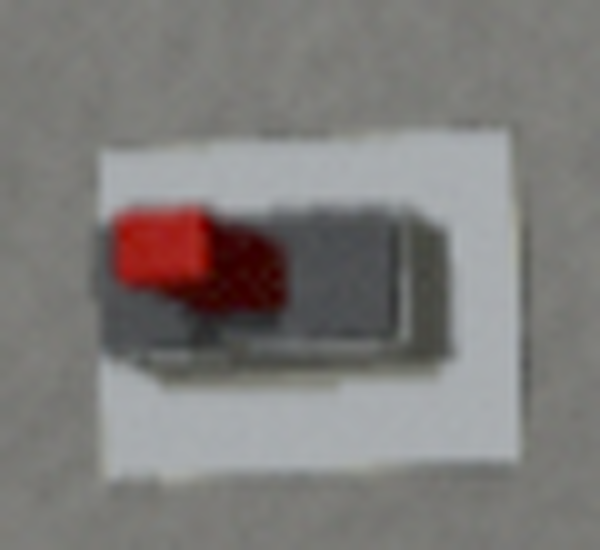

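View pics/s1.png

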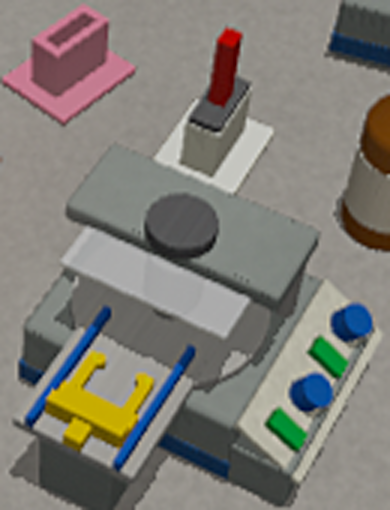

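```bash
python3 - <<'E'
from h import *
crop("pics/scene0.png","pics/s2.png",(283,205,353,280),8)
crop("pics/scene0.png","pics/s3.png",(325,112,380,182),8)
t1=lambda p:(np.array(p)+.5)/6-.5+[205,110]
t2=lambda p:(np.array(p)+.5)/10-.5+[125,180]
r=lambda a:print(np.round(a,1).tolist())
r(atz("top",t1([[677,235],[688,487]]),85))
r(atz("top",t1([[432,272],[678,264],[438,460],[687,450]]),95))
r(atz("top",t1([[640,275],[645,440]]),103)); r(atz("top",t1([[687,340],[687,375]]),97)); r(atz("top",t1([[472,300],[478,435]]),97))
r(atz("top",t2([[100,150],[510,130],[520,460],[105,480]]),5))
r(atz("top",t2([[115,212],[210,207],[212,278],[117,285]]),139))
r(atz("top",t2([[395,208],[395,340],[97,225],[103,355]]),68))
E
```

```text
[[639.5, -78.5, 85.0], [544.4, -83.2, 85.0]]
[[622.0, 12.9, 95.0], [626.3, -78.2, 95.0], [551.7, 9.7, 95.0], [556.7, -82.0, 95.0]]
[[620.3, -63.7, 103.0], [559.0, -66.0, 103.0]]
[[597.4, -81.6, 97.0], [584.3, -81.7, 97.0]]
[[611.3, -2.1, 97.0], [560.9, -4.9, 97.0]]
[[540.3, 349.8, 5.0], [546.4, 252.7, 5.0], [467.8, 247.5, 5.0], [461.8, 345.1, 5.0]]
[[510.2, 307.7, 139.0], [511.5, 287.7, 139.0], [496.4, 286.6, 139.0], [494.7, 306.6, 139.0]]
[[520.1, 264.9, 68.0], [490.2, 263.7, 68.0], [515.3, 331.7, 68.0], [486.0, 329.0, 68.0]]
```

View pics/s2.png

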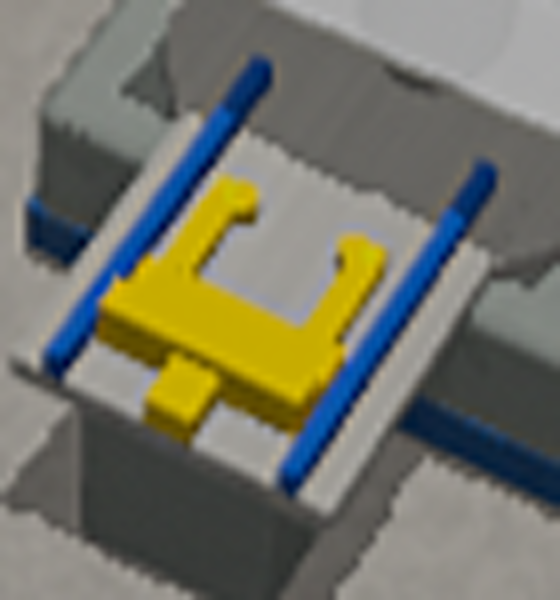

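View pics/s3.png

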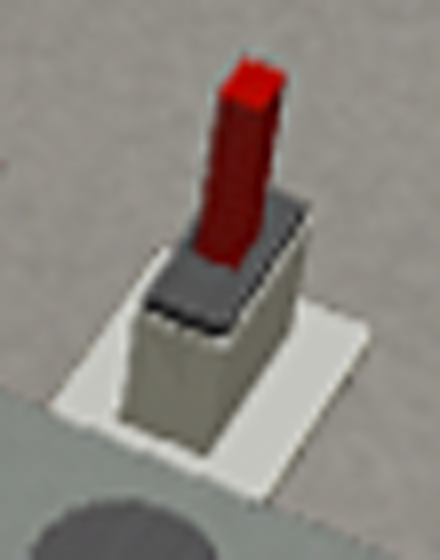

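```bash
python3 - <<'E'
from h import *
s2=lambda p:(np.array(p)+.5)/8-.5+[283,205]
s3=lambda p:(np.array(p)+.5)/8-.5+[325,112]
r=lambda a:print(np.round(a,1).tolist())
r(atz("scene",s2([[8,357],[330,520]]),85))
r(atz("scene",s2([[105,288],[300,408],[125,258],[335,358]]),103));r(atz("scene",s2([[145,402],[192,424],[170,352],[218,385]]),97))
print("rails top");r(atz("scene",s2([[50,350],[290,470],[262,60],[488,168]]),95))
print("foot");r(atz("scene",s3([[48,405],[260,498],[372,330],[165,245]]),5))
print("handle top");r(atz("scene",s3([[218,92],[262,108],[288,75],[245,58]]),139))
print("flange");r(atz("scene",s3([[145,300],[225,325],[312,205],[275,190]]),68))
E
```

```text
[[544.0, -85.5, 85.0], [640.7, -81.0, 85.0]]
[[559.8, -63.2, 103.0], [621.7, -66.6, 103.0], [559.0, -52.2, 103.0], [621.3, -48.4, 103.0]]
[[585.7, -83.9, 97.0], [599.4, -82.8, 97.0], [582.8, -67.2, 97.0], [598.6, -68.9, 97.0]]
rails top
[[555.6, -83.0, 95.0], [627.0, -79.5, 95.0], [551.6, 30.0, 95.0], [622.0, 32.5, 95.0]]
foot
[[465.1, 258.1, 5.0], [543.8, 260.6, 5.0], [538.7, 349.4, 5.0], [460.3, 346.1, 5.0]]
handle top
[[497.7, 285.2, 139.0], [512.3, 286.4, 139.0], [511.8, 304.0, 139.0], [497.1, 303.5, 139.0]]
flange
[[493.9, 260.4, 68.0], [520.4, 264.9, 68.0], [517.5, 328.6, 68.0], [504.2, 328.1, 68.0]]
```

```bash
cat >> h.py <<'E'
from scipy.spatial.transform import Slerp
def tilt_pose(P,az,lean=0,push=None):
    """down tool, y axis azimuth az deg; lean deg: tool z leans toward 'push' azimuth"""
    a=np.radians(az); y=np.array([np.cos(a),np.sin(a),0]); z=np.array([0,0,-1.]); x=np.cross(y,z)
    M=R.from_matrix(np.c_[x,y,z])
    if lean:
        b=np.radians(push); ax=np.cross(z,[np.cos(b),np.sin(b),0]); M=R.from_rotvec(ax*np.radians(lean))*M
    return np.array(P,float),M
def cur():
    o=ctrl.get_obs(); return np.array(o["ee_pos"]),R.from_rotvec(o["orientation"])
def plan(start,goals,g):
    """goals: list of (P,Rot,nrows); prints rounded rows in m/deg, simulates rounded"""
    P,Q=start; out=[]
    for gp,gq,n in goals:
        for i in range(n):
            k=n-i
            d=(gq*Q.inv())
            wp=P+(gp-P)/k; wq=R.from_rotvec(d.as_rotvec()/k)*Q
            sh=np.round(Q.inv().apply(wp-P)/1000,4); tu=np.round((Q.inv()*wq).as_rotvec(degrees=True),2)
            out.append(sh.tolist()+tu.tolist()+[g]); P=P+Q.apply(sh*1000); Q=Q*R.from_rotvec(tu,degrees=True)
    import json
    print(len(out)," max sh",np.abs(np.array(out)[:,:3]).max()," max turn",np.abs(np.array(out)[:,3:6]).max())
    print(json.dumps(out)); return P,Q
E
python3 - <<'E'
from h import *
print(atz("top",[[152,151],[130,122]],0)); print(atz("top",[133,124],190), atz("scene",[408,188],0), atz("scene",[423,131],190))
s=cur(); print(s[1].as_matrix().round(3))
_,Q=tilt_pose([0,0,0],-86.4)
mid=R.from_rotvec((Q*s[1].inv()).as_rotvec()*.5)*s[1]
plan(s,[(np.array([600,-100,405.]),mid,20),(np.array([504,296,405.]),Q,15)],-1)
E
```

```text
[[647.22669288 314.01655818   0.        ]
 [717.98382789 370.20610994   0.        ]]
[[662.17150425 306.49020549 190.        ]] [[ 6.74339069e+02  2.94540685e+02 -1.13686838e-13]] [[667.45092522 298.87069731 190.        ]]
[[ 0.931  0.366 -0.   ]
 [ 0.366 -0.931  0.   ]
 [-0.    -0.    -1.   ]]
35  max sh 0.0272  max turn 0.6
[[0.0261, -0.0156, -0.0, -0.0, 0.0, 0.45, -1], [0.026, -0.0158, -0.0, -0.0, 0.0, 0.45, -1], [0.0258, -0.016, -0.0, -0.0, 0.0, 0.45, -1], [0.0257, -0.0162, -0.0, -0.0, 0.0, 0.45, -1], [0.0256, -0.0164, -0.0, -0.0, 0.0, 0.45, -1], [0.0255, -0.0166, -0.0, -0.0, 0.0, 0.45, -1], [0.0253, -0.0168, -0.0, -0.0, 0.0, 0.45, -1], [0.0252, -0.017, -0.0, -0.0, 0.0, 0.45, -1], [0.025, -0.0172, -0.0, -0.0, 0.0, 0.44, -1], [0.0249, -0.0174, -0.0, -0.0, 0.0, 0.45, -1], [0.0248, -0.0176, -0.0, -0.0, 0.0, 0.44, -1], [0.0246, -0.0178, -0.0, -0.0, 0.0, 0.45, -1], [0.0245, -0.018, -0.0, -0.0, 0.0, 0.44, -1], [0.0244, -0.0182, -0.0, -0.0, 0.0, 0.45, -1], [0.0242, -0.0184, -0.0001, -0.0, 0.0, 0.44, -1], [0.0241, -0.0186, -0.0, -0.0, 0.0, 0.45, -1], [0.0239, -0.0188, -0.0001, -0.0, 0.0, 0.44, -1], [0.0238, -0.0189, -0.0, -0.0, 0.0, 0.45, -1], [0.0237, -0.0191, -0.0001, -0.0, 0.0, 0.44, -1], [0.0235, -0.0194, -0.0, -0.0, 0.0, 0.45, -1], [-0.0005, -0.0272, -0.0, -0.0, 0.0, 0.6, -1], [-0.0008, -0.0271, -0.0, -0.0, 0.0, 0.6, -1], [-0.0011, -0.0271, -0.0, -0.0, 0.0, 0.6, -1], [-0.0014, -0.0271, -0.0, -0.0, 0.0, 0.59, -1], [-0.0016, -0.0271, -0.0, -0.0, 0.0, 0.6, -1], [-0.0019, -0.0271, -0.0, -0.0, 0.0, 0.59, -1], [-0.0022, -0.0271, -0.0, -0.0, 0.0, 0.6, -1], [-0.0025, -0.0271, -0.0, -0.0, 0.0, 0.59, -1], [-0.0028, -0.027, -0.0, -0.0, 0.0, 0.6, -1], [-0.0031, -0.027, -0.0, -0.0, 0.0, 0.59, -1], [-0.0033, -0.027, -0.0, -0.0, 0.0, 0.6, -1], [-0.0036, -0.0269, -0.0, -0.0, 0.0, 0.59, -1], [-0.0039, -0.0269, -0.0, -0.0, 0.0, 0.6, -1], [-0.0042, -0.0268, -0.0, -0.0, 0.0, 0.59, -1], [-0.0045, -0.0268, -0.0, -0.0, 0.0, 0.6, -1]]
```

Request:
{"fn": "jog_arm", "kwargs": {"steps": [[[0.025,-0.0175,0,0,0,0.45,-1],[0.025,-0.0175,0,0,0,0.45,-1],[0.025,-0.0175,0,0,0,0.45,-1],[0.025,-0.0175,0,0,0,0.45,-1],[0.025,-0.0175,0,0,0,0.45,-1],[0.025,-0.0175,0,0,0,0.45,-1],[0.025,-0.0175,0,0,0,0.45,-1],[0.025,-0.0175,0,0,0,0.45,-1],[0.025,-0.0175,0,0,0,0.45,-1],[0.025,-0.0175,0,0,0,0.45,-1],[0.025,-0.0175,0,0,0,0.45,-1],[0.025,-0.0175,0,0,0,0.45,-1],[0.025,-0.0175,0,0,0,0.45,-1],[0.025,-0.0175,0,0,0,0.45,-1],[0.025,-0.0175,0,0,0,0.45,-1],[0.025,-0.0175,0,0,0,0.45,-1],[0.025,-0.0175,0,0,0,0.45,-1],[0.025,-0.0175,0,0,0,0.45,-1],[0.025,-0.0175,0,0,0,0.45,-1],[0.025,-0.0175,0,0,0,0.45,-1]]]}}

```text
t: 2.77
ee_pos: [603.4, -98.5, 404.8]
orientation: [3.123, 0.341, 0.0]
ft_force: [-0.1, -0.4, -0.2]
width: 87.5
```

Request:
{"fn": "jog_arm", "kwargs": {"steps": [[[-0.0025,-0.027,0,0,0,0.6,-1],[-0.0025,-0.027,0,0,0,0.6,-1],[-0.0025,-0.027,0,0,0,0.6,-1],[-0.0025,-0.027,0,0,0,0.6,-1],[-0.0025,-0.027,0,0,0,0.6,-1],[-0.0025,-0.027,0,0,0,0.6,-1],[-0.0025,-0.027,0,0,0,0.6,-1],[-0.0025,-0.027,0,0,0,0.6,-1],[-0.0025,-0.027,0,0,0,0.6,-1],[-0.0025,-0.027,0,0,0,0.6,-1],[-0.0025,-0.027,0,0,0,0.6,-1],[-0.0025,-0.027,0,0,0,0.6,-1],[-0.0025,-0.027,0,0,0,0.6,-1],[-0.0025,-0.027,0,0,0,0.6,-1],[-0.0025,-0.027,0,0,0,0.6,-1],[0,0,0,0,0,0,-1],[0,0,0,0,0,0,-1]]]}}

```text
t: 4.18
ee_pos: [506.9, 296.2, 404.6]
orientation: [3.14, 0.099, 0.0]
ft_force: [-0.5, 0.9, -1.0]
width: 87.7
```

```bash
python3 - <<'E'
from h import *
s=cur(); print(ctrl.get_obs()["qpos"].round(2))
_,Q=tilt_pose([0,0,0],-86.4)
plan(s,[(np.array([504,296,270.]),Q,10)],-1)
for n in("scene","top"):
    im=ctrl.get_image(n); cv2.imwrite(f"pics/{n}1.png",im[:,:,::-1])
crop("pics/scene1.png","pics/s4.png",(280,30,420,180),5)
E
```

```text
[ 0.51  0.37  1.72 -0.    1.06  2.02]
10  max sh 0.0135  max turn 0.01
[[-0.0003, -0.0, 0.0135, 0.0, -0.0, 0.0, -1], [-0.0003, -0.0, 0.0135, 0.0, -0.0, 0.0, -1], [-0.0003, -0.0, 0.0135, 0.0, -0.0, 0.0, -1], [-0.0003, -0.0, 0.0134, 0.0, -0.0, 0.0, -1], [-0.0003, -0.0, 0.0135, 0.0, -0.0, 0.0, -1], [-0.0003, -0.0, 0.0134, 0.0, -0.0, 0.0, -1], [-0.0003, -0.0, 0.0135, 0.0, -0.0, 0.01, -1], [-0.0003, -0.0, 0.0134, 0.0, -0.0, 0.0, -1], [-0.0003, -0.0, 0.0135, 0.0, -0.0, 0.01, -1], [-0.0002, -0.0, 0.0134, 0.01, -0.0, 0.0, -1]]
```

View pics/s4.png

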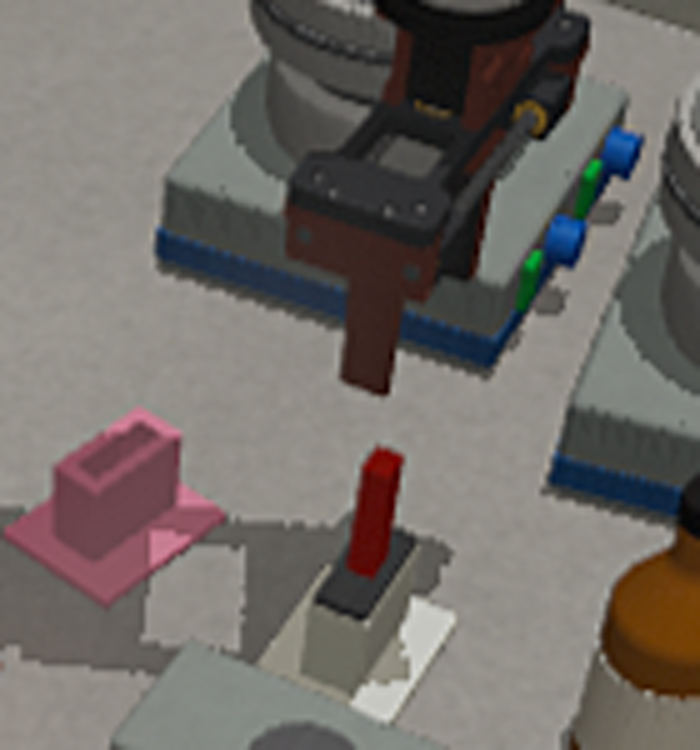

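The gripper is above the red handle (scene crop at (380,460)), clear of the bottle. I'll descend and grip.

Request:
{"fn": "jog_arm", "kwargs": {"steps": [[[-0.0003,0,0.0135,0,0,0,-1],[-0.0003,0,0.0135,0,0,0,-1],[-0.0003,0,0.0135,0,0,0,-1],[-0.0003,0,0.0135,0,0,0,-1],[-0.0003,0,0.0135,0,0,0,-1],[-0.0003,0,0.0135,0,0,0,-1],[-0.0003,0,0.0135,0,0,0,-1],[-0.0003,0,0.0135,0,0,0,-1],[-0.0003,0,0.0135,0,0,0,-1],[-0.0002,0,0.0131,0,0,0,-1],[0,0,0,0,0,0,-1]]]}}

```text
t: 5.2
ee_pos: [503.9, 293.4, 267.7]
orientation: [3.138, 0.093, -0.006]
ft_force: [-1.5, 0.1, 0.8]
width: 87.9
```

Request:
{"fn": "jog_arm", "kwargs": {"steps": [[[0,0,0,0,0,0,1],[0,0,0,0,0,0,1],[0,0,0,0,0,0,1],[0,0,0,0,0,0,1],[0,0,0,0,0,0,1],[0,0,0,0,0,0,1],[0,0,0,0,0,0,1],[0,0,0,0,0,0,1],[0,0,0,0,0,0,1],[0,0,0,0,0,0,1]]]}}

```text
t: 6.03
ee_pos: [504.4, 295.0, 270.1]
orientation: [-3.14, -0.095, -0.0]
ft_force: [0.5, 2.9, 1.1]
width: 24.7
```

Request:
{"fn": "jog_arm", "kwargs": {"steps": [[[0,0,0,0,0,0,1],[0,0,0,0,0,0,1],[0,0,0,0,0,0,1],[0,0,0,0,0,0,1],[0,0,0,0,0,0,1]]]}}

```text
t: 6.45
ee_pos: [504.5, 295.0, 270.1]
orientation: [-3.14, -0.095, -0.0]
ft_force: [-0.2, 1.2, 0.8]
width: 20.2
```

```bash
python3 - <<'E'
from h import *
print(cur()[0],cur()[1].as_rotvec(),ctrl.get_obs()["ft_force"])
for n in("scene","top"):
    im=ctrl.get_image(n); cv2.imwrite(f"pics/{n}2.png",im[:,:,::-1])
crop("pics/scene2.png","pics/s5.png",(300,60,400,190),6)
E
```

```text
[504.45556271 295.00596177 270.14080473] [-3.13996235e+00 -9.52632119e-02 -3.79507476e-04] [-0.2389661   1.19679353  0.79123127]
```

View pics/s5.png

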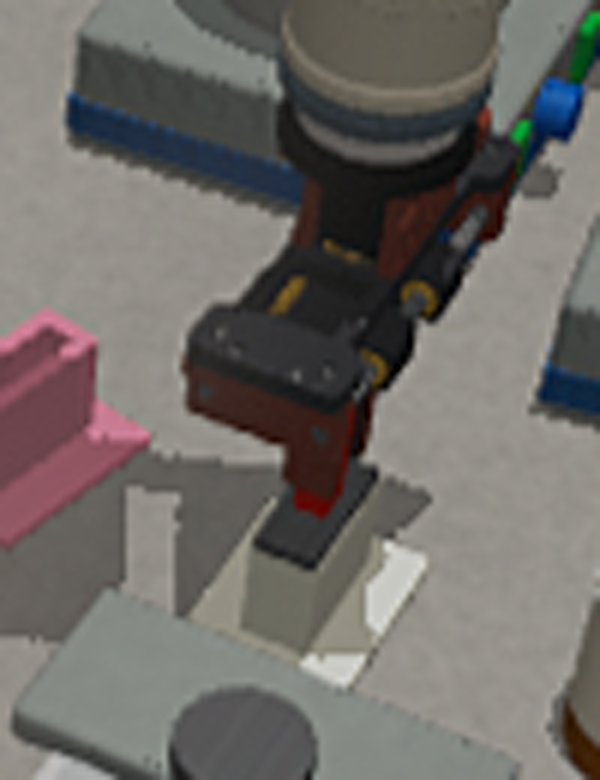

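```bash
python3 - <<'E'
from h import *
s=cur()
p=np.array([-np.sin(np.radians(2.8)),np.cos(np.radians(2.8)),0])
_,Q=tilt_pose([0,0,0],-86.4); _,Y=tilt_pose([0,0,0],2.8); _,L=tilt_pose([0,0,0],2.8,38,92.8)
T=np.array([592.2-.5,-82,93])+p*6; tcp=T-254*L.apply([0,0,1]); print(T,tcp)
hi=tcp.copy(); hi[2]=480
plan(s,[(np.array([504.4,295,480]),s[1],10)],1)
e=plan((np.array([504.4,295,480]),s[1]),[(np.array([570,20,480.]),Y,14),(hi,L,10)],1)
print(e[0],e[1].as_rotvec())
E
```

```text
[591.40690138 -76.00716318  93.        ] [ 599.0459314  -232.19848404  293.15473142]
10  max sh 0.021  max turn 0.0
[[-0.0, -0.0, -0.021, 0.0, 0.0, 0.0, 1], [-0.0, -0.0, -0.021, 0.0, 0.0, 0.0, 1], [-0.0, -0.0, -0.021, 0.0, 0.0, 0.0, 1], [-0.0, -0.0, -0.021, 0.0, 0.0, 0.0, 1], [-0.0, -0.0, -0.021, 0.0, 0.0, 0.0, 1], [-0.0, -0.0, -0.021, 0.0, 0.0, 0.0, 1], [-0.0, -0.0, -0.021, 0.0, 0.0, 0.0, 1], [-0.0, -0.0, -0.021, 0.0, 0.0, 0.0, 1], [-0.0, -0.0, -0.0209, 0.0, 0.0, 0.0, 1], [-0.0, -0.0001, -0.021, 0.0, 0.0, 0.0, 1]]
24  max sh 0.0253  max turn 6.39
[[0.0035, 0.0199, -0.0, 0.0, -0.0, -6.38, 1], [0.0013, 0.0202, -0.0, 0.0, -0.0, -6.38, 1], [-0.001, 0.0202, -0.0, 0.0, -0.0, -6.38, 1], [-0.0032, 0.0199, -0.0, 0.0, -0.0, -6.38, 1], [-0.0054, 0.0194, -0.0, 0.0, -0.0, -6.38, 1], [-0.0076, 0.0187, -0.0, 0.0, -0.0, -6.38, 1], [-0.0096, 0.0178, -0.0, 0.0, -0.0, -6.38, 1], [-0.0115, 0.0166, -0.0, 0.0, -0.0, -6.38, 1], [-0.0133, 0.0152, -0.0, 0.0, -0.0, -6.38, 1], [-0.0149, 0.0136, -0.0, 0.0, -0.0, -6.38, 1], [-0.0163, 0.0119, -0.0, 0.0, -0.0, -6.38, 1], [-0.0175, 0.01, -0.0, 0.0, -0.0, -6.38, 1], [-0.0185, 0.0081, -0.0, 0.0, -0.0, -6.38, 1], [-0.0194, 0.0059, -0.0, 0.01, -0.01, -6.39, 1], [-0.0253, 0.0017, -0.0, -0.0, 3.8, 0.0, 1], [-0.0253, 0.0017, -0.0017, -0.0, 3.8, 0.0, 1], [-0.0251, 0.0017, -0.0033, -0.0, 3.8, 0.0, 1], [-0.0248, 0.0017, -0.005, -0.0, 3.8, 0.0, 1], [-0.0244, 0.0016, -0.0066, -0.0, 3.8, 0.0, 1], [-0.024, 0.0017, -0.0083, -0.0, 3.8, 0.0, 1], [-0.0234, 0.0016, -0.0098, -0.0, 3.8, 0.0, 1], [-0.0226, 0.0017, -0.0114, -0.0, 3.8, 0.0, 1], [-0.0218, 0.0016, -0.0128, -0.0, 3.8, 0.0, 1], [-0.021, 0.0017, -0.0143, -0.0, 3.8, 0.0, 1]]
[ 599.06620369 -232.22627062  480.0325749 ] [-1.78846854 -1.87818152 -0.61578244]
```

Request:
{"fn": "jog_arm", "kwargs": {"steps": [[[0,0,-0.01,0,0,0,1],[0,0,-0.01,0,0,0,1],[0,0,-0.02,0,0,0,1],[0,0,-0.02,0,0,0,1],[0,0,-0.025,0,0,0,1],[0,0,-0.025,0,0,0,1],[0,0,-0.025,0,0,0,1],[0,0,-0.025,0,0,0,1],[0,0,-0.025,0,0,0,1],[0,0,-0.025,0,0,0,1],[0,0,0,0,0,0,1]]]}}

```text
t: 7.47
ee_pos: [505.0, 295.2, 486.5]
orientation: [-3.136, -0.095, -0.013]
ft_force: [0.6, 0.4, 0.1]
width: 19.7
```

Request:
{"fn": "jog_arm", "kwargs": {"steps": [[[0.0035,0.02,0,0,0,-6.38,1],[0.0013,0.02,0,0,0,-6.38,1],[-0.001,0.02,0,0,0,-6.38,1],[-0.0032,0.02,0,0,0,-6.38,1],[-0.0054,0.0194,0,0,0,-6.38,1],[-0.0076,0.0187,0,0,0,-6.38,1],[-0.0096,0.0178,0,0,0,-6.38,1],[-0.0115,0.0166,0,0,0,-6.38,1],[-0.0133,0.0152,0,0,0,-6.38,1],[-0.0149,0.0136,0,0,0,-6.38,1],[-0.0163,0.0119,0,0,0,-6.38,1],[-0.0175,0.01,0,0,0,-6.38,1],[-0.0185,0.008,0,0,0,-6.38,1],[-0.0194,0.006,0,0,0,-6.38,1],[0,0,0,0,0,0,1]]]}}

```text
t: 8.72
ee_pos: [570.1, 17.4, 479.7]
orientation: [2.163, 2.278, -0.002]
ft_force: [0.2, -0.5, -0.8]
width: 20.2
```

Request:
{"fn": "jog_arm", "kwargs": {"steps": [[[-0.0253,0.0017,0,0,3.8,0,1],[-0.0253,0.0017,-0.0017,0,3.8,0,1],[-0.025,0.0017,-0.0033,0,3.8,0,1],[-0.0248,0.0017,-0.005,0,3.8,0,1],[-0.0244,0.0017,-0.0066,0,3.8,0,1],[-0.024,0.0017,-0.0083,0,3.8,0,1],[-0.0234,0.0017,-0.0098,0,3.8,0,1],[-0.0226,0.0017,-0.0114,0,3.8,0,1],[-0.0218,0.0017,-0.0128,0,3.8,0,1],[-0.021,0.0017,-0.0143,0,3.8,0,1],[0,0,0,0,0,0,1]]]}}

```text
t: 9.63
ee_pos: [599.3, -235.4, 478.9]
orientation: [-1.793, -1.87, -0.617]
ft_force: [-0.1, 0.0, -2.5]
width: 19.8
```

```bash
python3 - <<'E'
from h import *
s=cur(); print(s[0],ctrl.get_obs()["qpos"].round(2),ctrl.get_obs()["width"]); print(s[1].as_matrix().round(3))
tip=s[0]+254*s[1].apply([0,0,1]); print("tip",tip,proj("scene",tip),proj("top",tip))
for n in("scene","top"):
    im=ctrl.get_image(n); cv2.imwrite(f"pics/{n}3.png",im[:,:,::-1])
crop("pics/top3.png","pics/t5.png",(230,100,400,250),4)
E
```

```text
[ 599.25590759 -235.4448616   478.89079874] [-0.5   0.46  1.46  0.56  1.6  -0.63] 19.841038862513006
[[-0.032  0.999 -0.029]
 [ 0.786  0.043  0.617]
 [ 0.618 -0.003 -0.787]]
tip [591.89313181 -78.75269685 279.11753967] [[308.13547254 198.87666362]] [[325.02546941 151.11677977]]
```

View pics/scene3.png

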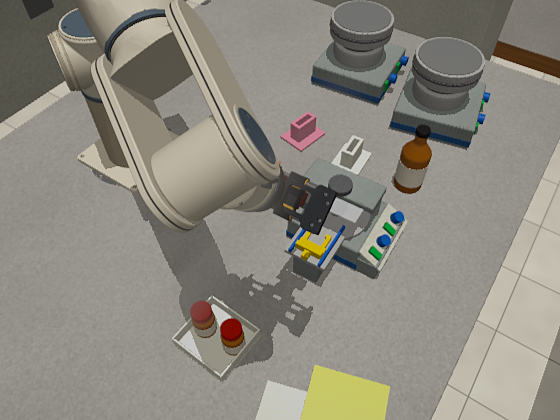

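View pics/t5.png

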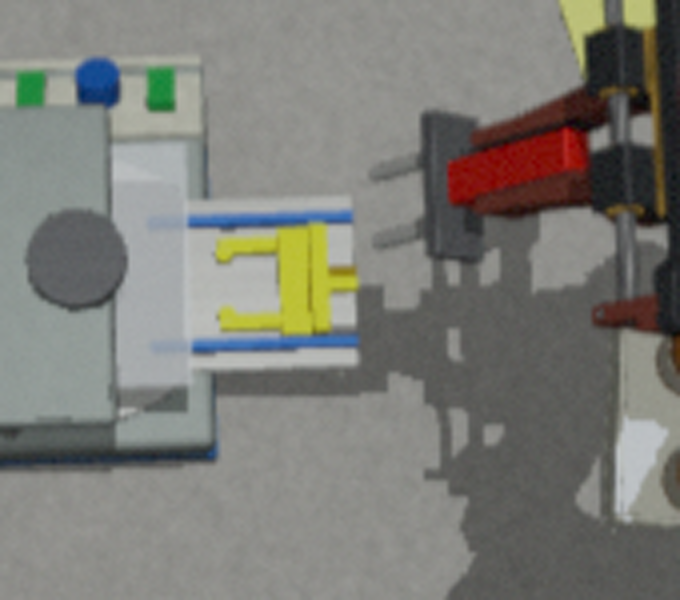

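```bash
python3 - <<'E'
from h import *
s=cur(); _,L=tilt_pose([0,0,0],2.8,38,92.8)
T=np.array([599.0,-232.2,313.2]); 
plan(s,[(T,L,10)],1)
E
```

```text
10  max sh 0.0131  max turn 0.03
[[-0.0102, 0.0, 0.0131, -0.0, 0.0, -0.02, 1], [-0.0102, 0.0, 0.0131, -0.0, 0.0, -0.02, 1], [-0.0102, 0.0, 0.0131, -0.0, 0.0, -0.02, 1], [-0.0102, 0.0, 0.0131, -0.0, 0.0, -0.02, 1], [-0.0102, 0.0, 0.0131, -0.0, 0.0, -0.02, 1], [-0.0102, 0.0, 0.0131, -0.0, 0.0, -0.03, 1], [-0.0102, 0.0, 0.0131, -0.0, 0.0, -0.02, 1], [-0.0102, 0.0001, 0.0131, -0.0, 0.01, -0.03, 1], [-0.0102, 0.0, 0.0131, -0.01, 0.0, -0.02, 1], [-0.0103, 0.0001, 0.0131, -0.0, 0.01, -0.03, 1]]
```

Request:
{"fn": "jog_arm", "kwargs": {"steps": [[[-0.0102,0,0.0131,0,0,0,1],[-0.0102,0,0.0131,0,0,0,1],[-0.0102,0,0.0131,0,0,0,1],[-0.0102,0,0.0131,0,0,0,1],[-0.0102,0,0.0131,0,0,0,1],[-0.0102,0,0.0131,0,0,0,1],[-0.0102,0,0.0131,0,0,0,1],[-0.0102,0,0.0131,0,0,0,1],[-0.0102,0,0.0131,0,0,0,1],[-0.0102,0,0.0131,0,0,0,1],[0,0,0,0,0,0,1],[0,0,0,0,0,0,1],[0,0,0,0,0,0,1]]]}}

```text
t: 10.82
ee_pos: [599.6, -231.9, 314.5]
orientation: [-1.789, -1.878, -0.617]
ft_force: [0.5, -0.8, -0.9]
width: 19.5
```

```bash
cat > look.py <<'E'
import sys
from h import *
k=sys.argv[1]
s=cur(); o=ctrl.get_obs(); print(o["t"],s[0],o["qpos"].round(2),o["width"],o["ft_force"]); 
tip=s[0]+254*s[1].apply([0,0,1]); print("tip",tip,proj("scene",tip),proj("top",tip))
for n in("scene","top"):
    im=ctrl.get_image(n); cv2.imwrite(f"pics/{n}{k}.png",im[:,:,::-1])
crop(f"pics/top{k}.png",f"pics/tc{k}.png",(230,110,360,220),6)
crop(f"pics/scene{k}.png",f"pics/sc{k}.png",(270,150,390,280),4)
_,L=tilt_pose([0,0,0],2.8,38,92.8); p=np.array([-np.sin(np.radians(2.8)),np.cos(np.radians(2.8)),0])
print("along/lat rel track_end:",(tip-[592.2,-82,85])@p,(tip-[592.2,-82,85])@np.array([p[1],-p[0],0]),"orient err deg",np.degrees((s[1].inv()*L).as_rotvec()).round(2))
print("tool axes: push",s[1].inv().apply(p).round(3),"up",s[1].inv().apply([0,0,1]).round(3))
E
python3 look.py 4
```

```text
10.8167 [ 599.57061326 -231.93724188  314.45082933] [-0.49  0.64  1.57  0.57  1.36 -0.79] 19.509196293658842 [ 0.49992993 -0.82493157 -0.93613668]
tip [592.09563695 -75.73752715 114.29645429] [[305.71837543 248.91061065]] [[316.99296842 167.16168704]]
along/lat rel track_end: 6.260094432487292 0.2016818996052618 orient err deg [ 0.04 -0.    0.  ]
tool axes: push [ 0.788 -0.     0.616] up [ 0.616  0.001 -0.788]
```

View pics/tc4.png

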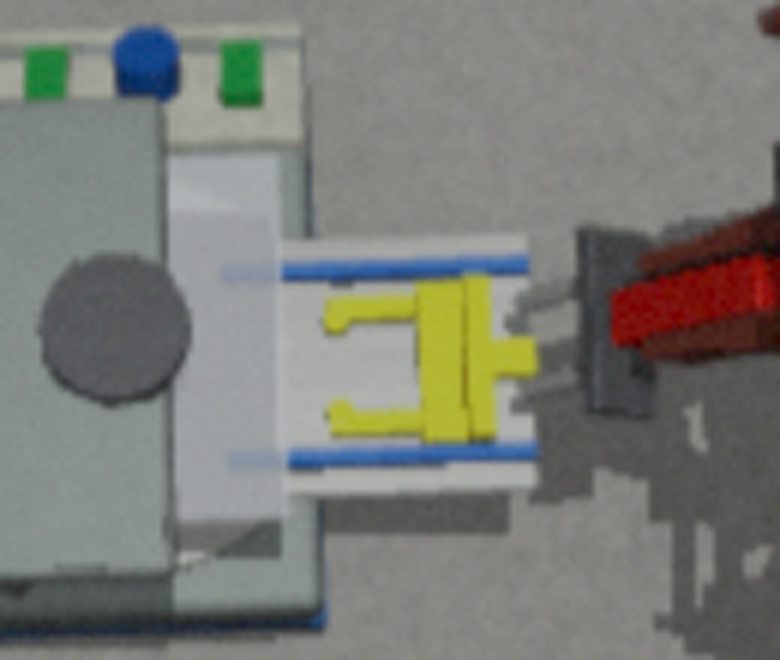

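View pics/sc4.png

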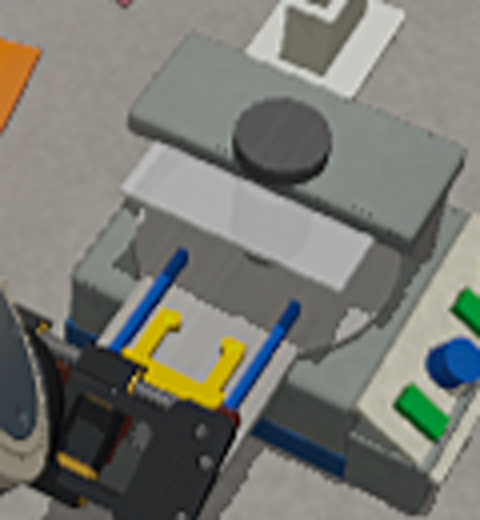

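Request:
{"fn": "jog_arm", "kwargs": {"steps": [[[-0.003,0,0.0038,0,0,0,1],[-0.003,0,0.0038,0,0,0,1],[-0.003,0,0.0038,0,0,0,1],[-0.003,0,0.0038,0,0,0,1],[0,0,0,0,0,0,1],[0,0,0,0,0,0,1],[0,0,0,0,0,0,1]]]}}

```text
t: 11.5
ee_pos: [599.3, -231.8, 294.7]
orientation: [-1.789, -1.878, -0.616]
ft_force: [0.5, 0.3, -0.9]
width: 19.7
```

```bash
python3 look.py 5
```

```text
11.5 [ 599.31753278 -231.81656621  294.68304675] [-0.49  0.66  1.58  0.57  1.33 -0.81] 19.71411776777438 [ 0.5008549   0.25891014 -0.93755286]
tip [591.6756546  -75.59613566  94.55114331] [[305.23395477 254.00698656]] [[316.28378375 168.97278334]]
along/lat rel track_end: 6.421833157274591 -0.21089210856456372 orient err deg [-0.   -0.01 -0.01]
tool axes: push [ 0.788 -0.     0.616] up [ 0.616 -0.    -0.788]
```

View pics/tc5.png

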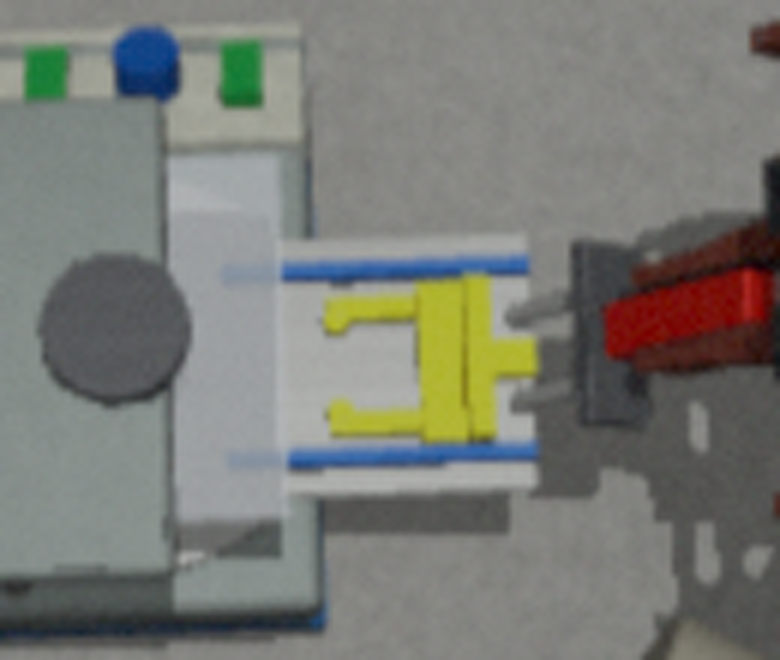

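Request:
{"fn": "jog_arm", "kwargs": {"steps": [[[0.0047,0,0.0037,0,0,0,1],[0.0047,0,0.0037,0,0,0,1],[0.0047,0,0.0037,0,0,0,1],[0.0047,0,0.0037,0,0,0,1],[0.0047,0,0.0037,0,0,0,1],[0.0047,0,0.0037,0,0,0,1],[0.0047,0,0.0037,0,0,0,1],[0.0047,0,0.0037,0,0,0,1],[0.0047,0,0.0037,0,0,0,1],[0.0047,0,0.0037,0,0,0,1],[0.0047,0,0.0037,0,0,0,1],[0,0,0,0,0,0,1],[0,0,0,0,0,0,1]]]}}

```text
t: 12.68
ee_pos: [596.0, -165.6, 294.4]
orientation: [-1.788, -1.878, -0.615]
ft_force: [0.5, -0.0, -0.9]
width: 20.1
```

```bash
python3 look.py 6
```

```text
12.6833 [ 596.00983027 -165.61257032  294.42226766] [-0.4   0.62  1.65  0.62  1.26 -0.77] 20.056921766734533 [ 0.54744221 -0.00875298 -0.91928932]
tip [588.21747944  -9.39259086  94.29581442] [[320.25348277 231.75488553]] [[286.41205603 170.11435939]]
along/lat rel track_end: 72.7152710755577 -0.4309107560651349 orient err deg [-0.03 -0.01  0.02]
tool axes: push [0.788 0.001 0.616] up [ 0.616 -0.    -0.788]
```

View pics/tc6.png

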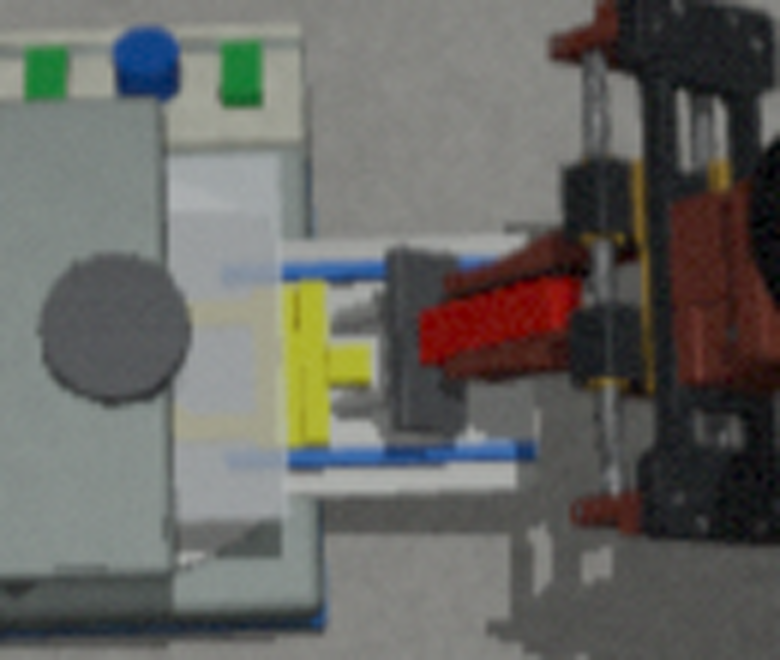

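View pics/sc6.png

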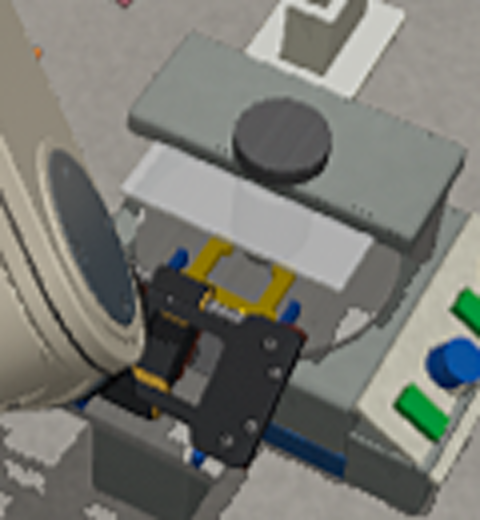

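Request:
{"fn": "jog_arm", "kwargs": {"steps": [[[0.0024,0,0.0018,0,0,0,1],[0.0024,0,0.0018,0,0,0,1],[0.0024,0,0.0018,0,0,0,1],[0.0024,0,0.0018,0,0,0,1],[0.0024,0,0.0018,0,0,0,1]]]}}

```text
t: 13.2
ee_pos: [596.0, -153.0, 296.1]
orientation: [-1.793, -1.883, -0.616]
ft_force: [-0.9, -13.3, 6.1]
width: 20.2
```

Request:
{"fn": "jog_arm", "kwargs": {"steps": [[[0.0024,0,0.0018,0,0,0,1],[0.0024,0,0.0018,0,0,0,1],[0,0,0,0,0,0,1]]]}}

```text
t: 13.45
ee_pos: [595.8, -146.5, 296.0]
orientation: [-1.793, -1.882, -0.617]
ft_force: [-0.1, -9.9, 3.0]
width: 20.0
```

```bash
python3 look.py 7
```

```text
13.45 [ 595.846915   -146.45020959  295.9842918 ] [-0.38  0.61  1.67  0.63  1.24 -0.76] 20.013817562997136 [-0.06149084 -9.85922454  3.03112694]
tip [589.23122797   8.87732394  95.12217489] [[325.02864297 226.03975476]] [[278.17623093 169.48172978]]
along/lat rel track_end: 90.91385272741205 1.474108634001106 orient err deg [0.22 0.26 0.07]
tool axes: push [ 0.791 -0.001  0.612] up [ 0.612  0.004 -0.791]
```

View pics/tc7.png

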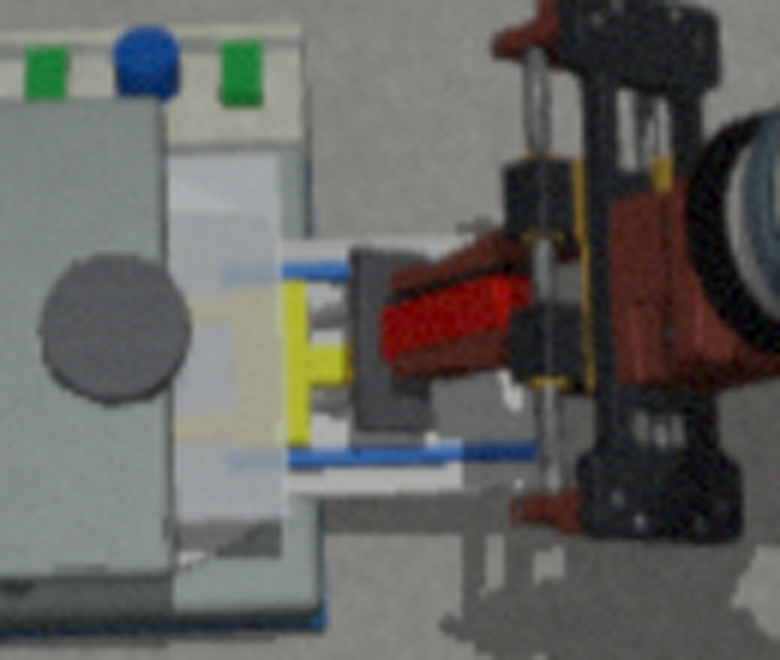

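```bash
python3 - <<'E'
from h import *
t=lambda p:(np.array(p)+.5)/6-.5+[230,110]
print(atz("top",t([[492,360],[328,360],[308,360]]),103)[:,1],atz("top",t([[538,357],[372,365],[352,365]]),97)[:,1])
# home predictions in crop px
p=np.array([-np.sin(np.radians(2.8)),np.cos(np.radians(2.8)),0]);S=np.array([592.2,-82,0])+150*p
for d,z in((44,103),(60,97)):
    print((proj("top",S-d*p+[0,0,z])+.5-[230,110])*6)
E
```

```text
[-64.66764222  -4.52737583   2.80436528] [-81.99151027 -20.80667176 -13.43556619]
[[251.00354836 361.43712857]]
[[294.66008648 362.84153007]]
```

View pics/sc7.png

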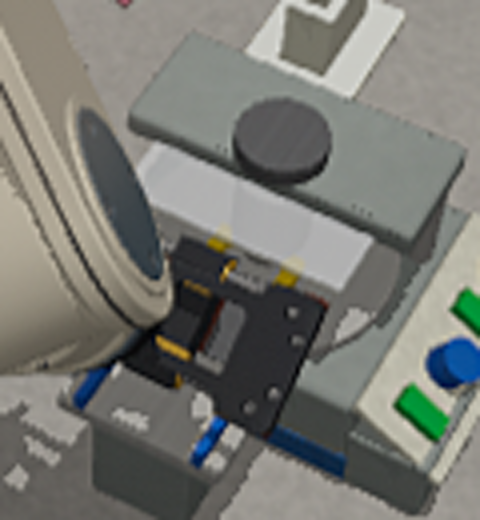

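```bash
cat >> h.py <<'E'
PUSH=np.array([-np.sin(np.radians(2.8)),np.cos(np.radians(2.8)),0]); END=np.array([592.2,-82,85.])
TT=np.array([-12.7,0,253.1])
def tcp_for(along,z,lean,lat=-.5,tt=TT):
    _,L=tilt_pose([0,0,0],2.8,lean,92.8)
    T=END+PUSH*along+np.array([PUSH[1],-PUSH[0],0])*lat; T[2]=z
    return T-L.apply(tt),L
E
python3 - <<'E'
from h import *
s=cur(); tip=s[0]+s[1].apply(TT); print("tip now",tip,(tip-END)@PUSH)
a=tcp_for(66,100,38); b=tcp_for(68,96,54); print(b[0])
e=plan(s,[(*a,5),(*b,8)],1)
E
```

```text
tip now [589.33338392  -1.72579245  88.02056128] 80.31840470409661
[ 598.01674167 -211.1673902   255.04296318]
13  max sh 0.009  max turn 2.0
[[-0.001, -0.0001, -0.0037, 0.03, 0.05, 0.01, 1], [-0.001, -0.0002, -0.0036, 0.04, 0.05, 0.01, 1], [-0.001, -0.0002, -0.0037, 0.03, 0.05, 0.01, 1], [-0.001, -0.0001, -0.0036, 0.04, 0.04, 0.01, 1], [-0.001, -0.0002, -0.0037, 0.03, 0.05, 0.01, 1], [-0.0089, 0.0, 0.0013, 0.0, 2.0, 0.0, 1], [-0.0089, 0.0, 0.001, 0.0, 2.0, 0.0, 1], [-0.009, 0.0, 0.0007, 0.0, 2.0, 0.0, 1], [-0.009, 0.0, 0.0004, 0.0, 2.0, 0.0, 1], [-0.009, 0.0, 0.0001, 0.0, 2.0, 0.0, 1], [-0.009, 0.0, -0.0002, 0.0, 2.0, 0.0, 1], [-0.009, 0.0, -0.0005, 0.0, 2.0, 0.0, 1], [-0.0089, 0.0, -0.0009, 0.0, 2.0, 0.01, 1]]
```

Request:
{"fn": "jog_arm", "kwargs": {"steps": [[[-0.001,0,-0.0037,0,0,0,1],[-0.001,0,-0.0037,0,0,0,1],[-0.001,0,-0.0037,0,0,0,1],[-0.001,0,-0.0037,0,0,0,1],[-0.001,0,-0.0037,0,0,0,1],[-0.009,0,0.0013,0,2,0,1],[-0.009,0,0.001,0,2,0,1],[-0.009,0,0.0007,0,2,0,1],[-0.009,0,0.0004,0,2,0,1],[-0.009,0,0.0001,0,2,0,1],[-0.009,0,-0.0002,0,2,0,1],[-0.009,0,-0.0005,0,2,0,1],[-0.009,0,-0.0009,0,2,0,1],[0,0,0,0,0,0,1],[0,0,0,0,0,0,1]]]}}

```text
t: 14.8
ee_pos: [597.9, -210.7, 252.7]
orientation: [-1.609, -1.686, -0.819]
ft_force: [0.1, 0.2, -0.1]
width: 19.7
```

```bash
python3 look.py 8; python3 - <<'E'
from h import *
s=cur(); tip=s[0]+s[1].apply(TT); print("tip now",tip,(tip-END)@PUSH)
print((proj("top",[tip,s[0]+s[1].apply([-12.7*.5,0,163+90*.5])])+.5-[230,110])*6)
E
```

```text
14.8 [ 597.92478669 -210.73175183  252.71785875] [-0.5   0.76  1.59  0.77  1.46 -0.91] 19.74263007909554 [ 0.06505866  0.18867841 -0.12671194]
tip [587.89944747  -5.29866466 103.67847042] [[321.37880192 227.85349849]] [[284.6042804  169.47646434]]
along/lat rel track_end: 76.81984547677342 -0.5485756854237444 orient err deg [-1.000e-02 -1.607e+01 -1.200e-01]
tool axes: push [ 0.587 -0.001  0.81 ] up [ 0.81  -0.002 -0.587]
tip now [588.58249408 -13.0653571   94.83280695] 69.0290587311666
[[351.44742838 362.59301841]
 [444.01123135 343.87314421]]
```

View pics/tc8.png

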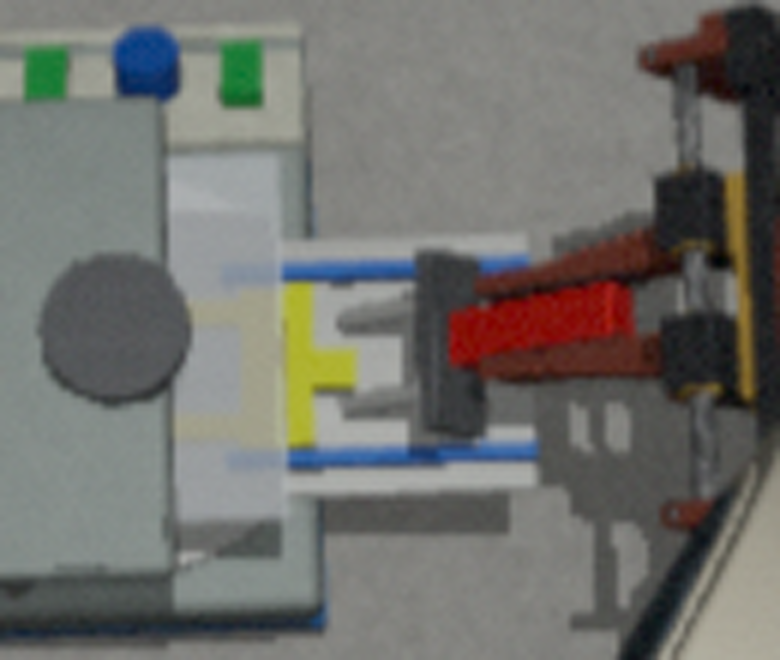

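View pics/scene8.png

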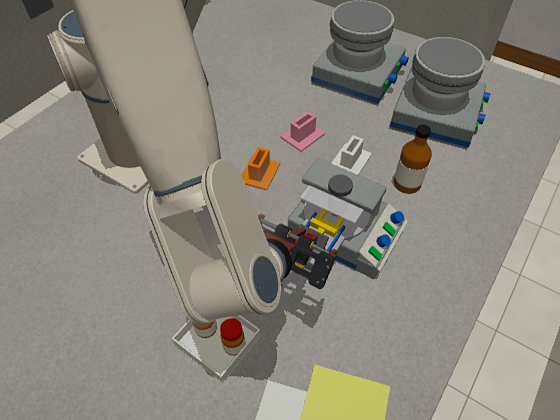

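Request:
{"fn": "jog_arm", "kwargs": {"steps": [[[0.0005,-0.0005,0.0034,0,0,0,1],[0.0005,-0.0005,0.0034,0,0,0,1],[0.0005,-0.0005,0.0034,0,0,0,1],[0.0016,0,0.0026,0,0,0,1],[0.0016,0,0.0026,0,0,0,1],[0.0016,0,0.0026,0,0,0,1]]]}}

```text
t: 15.4
ee_pos: [596.3, -193.0, 249.2]
orientation: [-1.612, -1.693, -0.819]
ft_force: [-0.3, -11.3, 0.9]
width: 19.8
```

Request:
{"fn": "jog_arm", "kwargs": {"steps": [[[0.0016,0,0.0026,0,0,0,1],[0.0016,0,0.0026,0,0,0,1]]]}}

```text
t: 15.57
ee_pos: [595.9, -186.7, 248.8]
orientation: [-1.611, -1.692, -0.82]
ft_force: [0.4, -6.3, 0.4]
width: 19.9
```

Request:
{"fn": "jog_arm", "kwargs": {"steps": [[[0.0016,0,0.0026,0,0,0,1],[0.0016,0,0.0026,0,0,0,1]]]}}

```text
t: 15.73
ee_pos: [595.3, -179.7, 248.1]
orientation: [-1.609, -1.69, -0.82]
ft_force: [0.4, -0.8, 1.1]
width: 20.0
```

```bash
python3 look.py 9; python3 - <<'E'
from h import *
s=cur(); tip=s[0]+s[1].apply(TT); print("tip now",tip,(tip-END)@PUSH)
print((proj("top",[tip,s[0]+s[1].apply([-12.7*.5,0,163+90*.5])])+.5-[230,110])*6)
E
```

```text
15.7333 [ 595.32935084 -179.68250084  248.14664336] [-0.46  0.75  1.63  0.8   1.42 -0.91] 20.01156282535534 [ 0.37270284 -0.84551597  1.05606436]
tip [585.51034971  25.48102317  98.72269738] [[327.56769153 219.19678079]] [[270.62620287 170.74883955]]
along/lat rel track_end: 107.67949346700024 -1.4312405253813139 orient err deg [  0.05 -15.96   0.03]
tool axes: push [ 0.588 -0.     0.809] up [ 0.809  0.001 -0.588]
tip now [585.2667599   18.3674217   88.98181159] 100.58628396231586
[[266.37812714 373.0180558 ]
 [356.19763662 354.60302437]]
```

View pics/tc9.png

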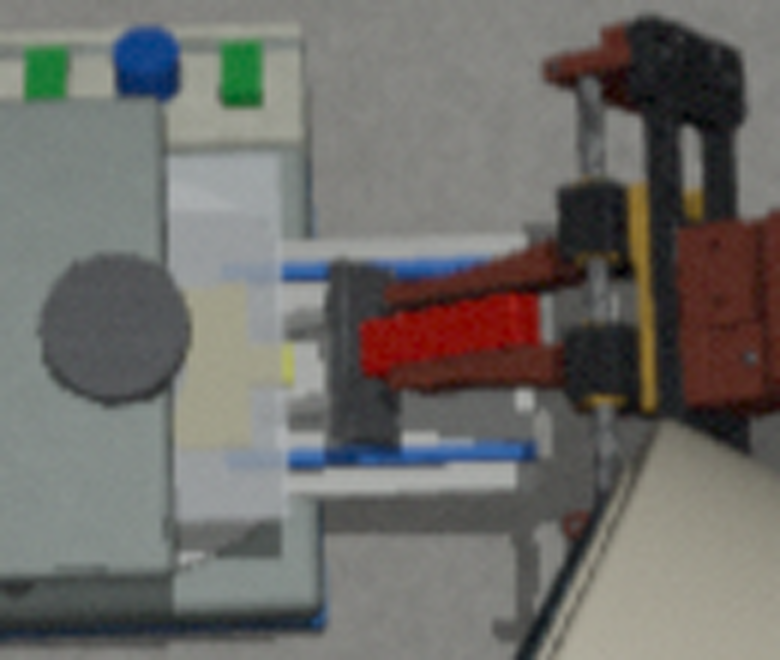

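Request:
{"fn": "jog_arm", "kwargs": {"steps": [[[0.0012,0,0.0016,0,0,0,1],[0.0012,0,0.0016,0,0,0,1],[0.0006,0,0.0008,0,0,0,1],[0,0,0,0,0,0,1]]]}}

```text
t: 16.17
ee_pos: [595.1, -174.4, 247.8]
orientation: [-1.608, -1.688, -0.82]
ft_force: [1.4, -1.3, 0.8]
width: 20.3
```

```bash
python3 look.py 10; python3 - <<'E'
from h import *
s=cur(); tip=s[0]+s[1].apply(TT); print("tip now",tip,(tip-END)@PUSH)
E
```

```text
16.1667 [ 595.13289641 -174.42311993  247.80948514] [-0.45  0.74  1.63  0.8   1.41 -0.91] 20.27009304609021 [ 1.43698659 -1.31676565  0.76689412]
tip [585.19007331  30.88907094  98.59807624] [[328.69489658 217.52509422]] [[268.17502195 170.8676763 ]]
along/lat rel track_end: 113.09673020102649 -1.486952674546823 orient err deg [ 2.000e-02 -1.602e+01  1.000e-02]
tool axes: push [ 0.587 -0.     0.809] up [ 0.809  0.    -0.587]
tip now [585.61967296  22.54573221  88.8535471 ] 104.74236642425724
```

View pics/tc10.png

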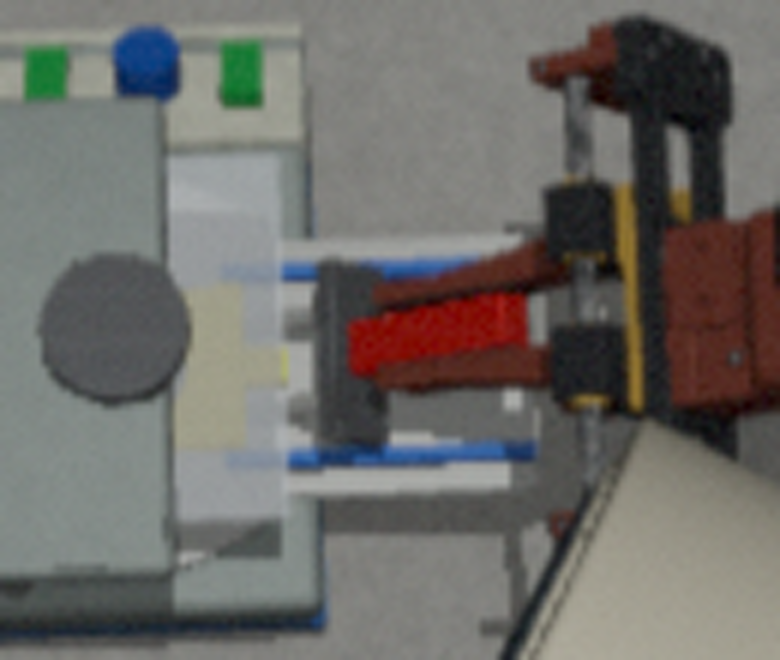

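Request:
{"fn": "jog_arm", "kwargs": {"steps": [[[0.0012,0,0.0016,0,0,0,1],[0,0,0,0,0,0,1]]]}}

```text
t: 16.43
ee_pos: [595.1, -173.5, 248.1]
orientation: [-1.61, -1.69, -0.82]
ft_force: [0.7, -6.1, 2.7]
width: 19.7
```

Request:
{"fn": "jog_arm", "kwargs": {"steps": [[[0.0012,0,0.0016,0,0,0,1],[0,0,0,0,0,0,1]]]}}

```text
t: 16.6
ee_pos: [595.1, -172.8, 248.7]
orientation: [-1.611, -1.693, -0.819]
ft_force: [-3.4, -14.1, 8.6]
width: 19.8
```

```bash
python3 look.py 11; python3 - <<'E'
from h import *
s=cur(); tip=s[0]+s[1].apply(TT); print("tip now",tip,(tip-END)@PUSH)
E
```

```text
16.6 [ 595.13272226 -172.79060322  248.73184593] [-0.45  0.74  1.64  0.8   1.41 -0.91] 19.75569137215183 [ -3.40738299 -14.098989     8.5588676 ]
tip [585.55245889  31.85157464  98.57926488] [[329.06002166 217.31251226]] [[267.74186828 170.70111956]]
along/lat rel track_end: 114.04038234629677 -1.077981643284497 orient err deg [  0.11 -15.76   0.07]
tool axes: push [ 0.591 -0.     0.807] up [ 0.807  0.002 -0.591]
tip now [586.01941047  23.59584755  88.89990144] 105.77170098686555
```

View pics/tc11.png

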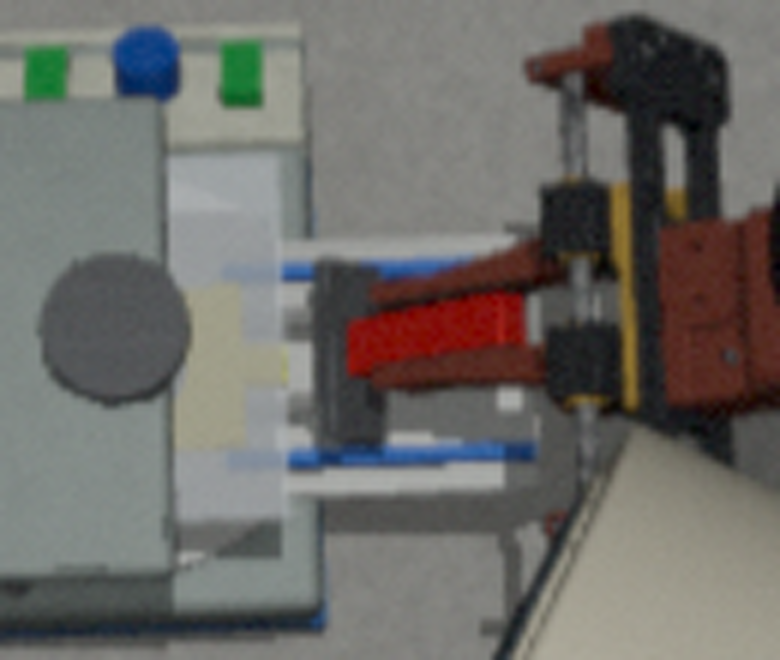

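```bash
cat >> h.py <<'E'
def tcp_grip(G,az,lean,push):
    _,L=tilt_pose([0,0,0],az,lean,push); return np.array(G,float)-L.apply([0,0,163]),L
E
python3 - <<'E'
from h import *
s=cur()
a=(s[0]-60*PUSH+[0,0,12],s[1]); b=(a[0]+[0,0,200],s[1])
c=tcp_grip([590,-60,330],2.8,8,92.8)
e=plan(s,[(*a,5),(*b,8),(*c,8)],1)
d=tcp_grip([504.4,295,330],-86.4,8,3.6)
print(a[0],b[0],c[0],d[0]); plan(c,[(*d,18)],1)
E
```

```text
21  max sh 0.0202  max turn 5.73
[[-0.0052, 0.0, -0.0111, 0.0, 0.0, 0.0, 1], [-0.0051, 0.0, -0.0111, 0.0, 0.0, 0.0, 1], [-0.0052, 0.0, -0.0111, 0.0, 0.0, 0.0, 1], [-0.0051, 0.0, -0.0111, 0.0, 0.0, 0.0, 1], [-0.0052, 0.0001, -0.0111, 0.0, 0.0, 0.0, 1], [0.0202, 0.0001, -0.0148, 0.0, 0.0, 0.0, 1], [0.0202, 0.0, -0.0148, 0.0, 0.0, 0.0, 1], [0.0202, 0.0001, -0.0148, 0.0, 0.0, 0.0, 1], [0.0202, 0.0, -0.0148, 0.0, 0.0, 0.0, 1], [0.0201, 0.0001, -0.0147, 0.0, 0.0, 0.0, 1], [0.0202, 0.0, -0.0148, 0.0, 0.0, 0.0, 1], [0.0201, 0.0001, -0.0147, 0.0, 0.0, 0.0, 1], [0.0202, 0.0, -0.0148, 0.0, 0.0, 0.0, 1], [0.0142, 0.0, 0.0129, 0.02, -5.72, 0.0, 1], [0.0154, 0.0001, 0.0114, 0.02, -5.72, 0.0, 1], [0.0165, 0.0001, 0.0098, 0.02, -5.72, 0.0, 1], [0.0174, 0.0, 0.0081, 0.02, -5.72, 0.0, 1], [0.0181, 0.0001, 0.0064, 0.01, -5.72, 0.01, 1], [0.0186, 0.0, 0.0045, 0.02, -5.73, 0.0, 1], [0.019, 0.0001, 0.0027, 0.01, -5.72, 0.01, 1], [0.0191, 0.0, 0.0007, 0.02, -5.73, 0.0, 1]]
[ 598.0345653  -232.80190651  260.70652932] [ 598.0345653  -232.80190651  460.70652932] [591.10816755 -82.65813242 491.4136952 ] [481.7
[... 233 characters left out ...]
7, -0.69, 0.0, 4.91, 1], [0.018, -0.0119, 0.0025, -0.69, 0.0, 4.91, 1], [0.0169, -0.0135, 0.0024, -0.69, 0.0, 4.91, 1], [0.0157, -0.0149, 0.0022, -0.69, 0.0, 4.91, 1], [0.0144, -0.0162, 0.002, -0.69, 0.0, 4.91, 1], [0.0129, -0.0174, 0.0018, -0.69, 0.0, 4.91, 1], [0.0114, -0.0185, 0.0016, -0.69, 0.0, 4.9, 1], [0.0098, -0.0194, 0.0014, -0.69, -0.0, 4.91, 1], [0.0081, -0.0202, 0.0011, -0.69, -0.0, 4.9, 1], [0.0064, -0.0208, 0.0009, -0.69, -0.0, 4.91, 1], [0.0045, -0.0213, 0.0006, -0.69, -0.0, 4.9, 1], [0.0027, -0.0216, 0.0004, -0.69, -0.0, 4.91, 1], [0.0009, -0.0217, 0.0001, -0.69, -0.0, 4.9, 1], [-0.001, -0.0217, -0.0001, -0.69, -0.0, 4.91, 1], [-0.0029, -0.0216, -0.0004, -0.68, -0.0, 4.9, 1]]
```

Request:
{"fn": "jog_arm", "kwargs": {"steps": [[[-0.0052,0,-0.0111,0,0,0,1],[-0.0052,0,-0.0111,0,0,0,1],[-0.0052,0,-0.0111,0,0,0,1],[-0.0052,0,-0.0111,0,0,0,1],[-0.0052,0,-0.0111,0,0,0,1],[0.0202,0,-0.0148,0,0,0,1],[0.0202,0,-0.0148,0,0,0,1],[0.0202,0,-0.0148,0,0,0,1],[0.0202,0,-0.0148,0,0,0,1],[0.0202,0,-0.0148,0,0,0,1],[0.0202,0,-0.0148,0,0,0,1],[0.0202,0,-0.0148,0,0,0,1],[0.0202,0,-0.0148,0,0,0,1],[0,0,0,0,0,0,1]]]}}

```text
t: 17.87
ee_pos: [598.3, -232.7, 465.1]
orientation: [-1.609, -1.695, -0.824]
ft_force: [1.3, 0.2, -1.0]
width: 20.2
```

```bash
python3 look.py 12
```

```text
17.8667 [ 598.31073328 -232.73740534  465.12039015] [-0.53  0.51  1.47  0.76  1.74 -0.68] 20.23623330257462 [ 1.33942591  0.23954047 -0.96616876]
tip [589.39214735 -27.91983214 315.16632874] [[322.94111091 166.99008412]] [[298.3921009  147.78474487]]
along/lat rel track_end: 54.15276652544271 -0.16269670563303315 orient err deg [  0.29 -15.82   0.27]
tool axes: push [ 0.59  -0.     0.807] up [ 0.807  0.007 -0.59 ]
```

View pics/tc12.png

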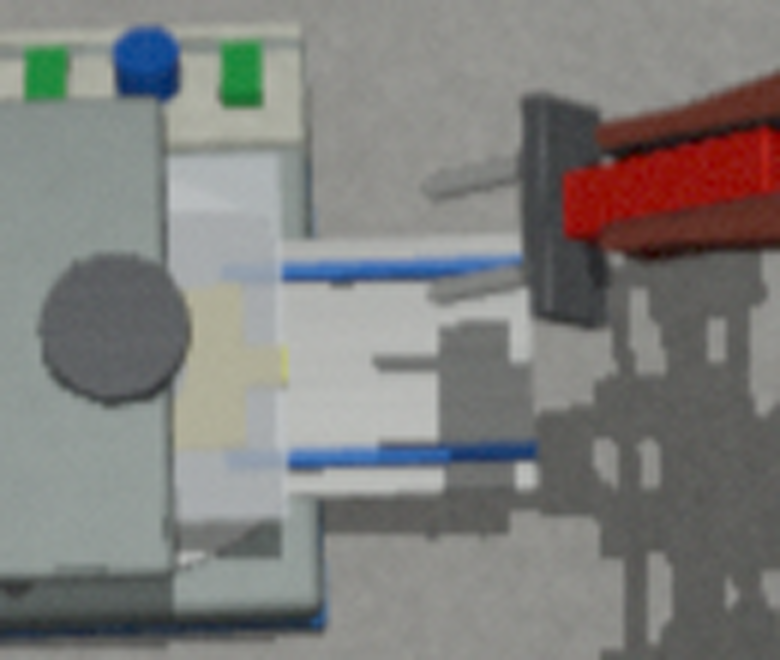

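View pics/sc12.png

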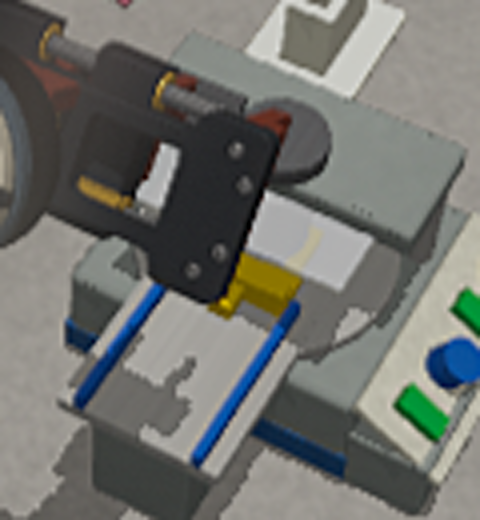

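```bash
python3 - <<'E'
from h import *
s=cur()
for f in (0,4,6,8,10,12,14):
    a=np.radians(f); pts=[]
    for y in(16,-16):
        for l in (91,):
            pts.append(s[0]+s[1].apply([-l*np.sin(a),y,163+l*np.cos(a)]))
    # handle end centre (32 above grip)
    pts.append(s[0]+s[1].apply([39*-np.sin(a),0,163+39*np.cos(a)]))
    print(f,((proj("top",pts)+.5-[230,110])*6).round(0).tolist())
E
```

```text
0 [[408.0, 186.0], [412.0, 291.0], [559.0, 210.0]]
4 [[421.0, 189.0], [425.0, 293.0], [564.0, 212.0]]
6 [[427.0, 191.0], [432.0, 295.0], [567.0, 213.0]]
8 [[434.0, 192.0], [438.0, 296.0], [570.0, 213.0]]
10 [[441.0, 194.0], [445.0, 297.0], [573.0, 214.0]]
12 [[449.0, 195.0], [453.0, 298.0], [576.0, 214.0]]
14 [[456.0, 196.0], [460.0, 299.0], [579.0, 215.0]]
```

Request:
{"fn": "jog_arm", "kwargs": {"steps": [[[0.0142,0,0.0129,0,-5.72,0,1],[0.0154,0,0.0114,0,-5.72,0,1],[0.0165,0,0.0098,0,-5.72,0,1],[0.0174,0,0.0081,0,-5.72,0,1],[0.0181,0,0.0064,0,-5.72,0,1],[0.0186,0,0.0045,0,-5.72,0,1],[0.019,0,0.0027,0,-5.72,0,1],[0.0191,0,0.0007,0,-5.72,0,1],[0,0,0,0,0,0,1],[0,0,0,0,0,0,1]]]}}

```text
t: 18.8
ee_pos: [590.2, -80.8, 489.6]
orientation: [-2.087, -2.197, -0.15]
ft_force: [-0.9, -0.6, -1.3]
width: 20.0
```

```bash
python3 - <<'E'
from h import *
s=cur(); print(s[0]); k=13
for n in("scene","top"):
    im=ctrl.get_image(n); cv2.imwrite(f"pics/{n}{k}.png",im[:,:,::-1])
d=tcp_grip([504.4,295,330],-86.4,8,3.6)
plan(s,[(*d,18)],1)
E
```

```text
[590.23388136 -80.75499491 489.57367649]
18  max sh 0.0216  max turn 4.92
[[0.0209, -0.0049, 0.003, -0.71, -0.01, 4.91, 1], [0.0204, -0.0068, 0.0029, -0.71, -0.01, 4.91, 1], [0.0197, -0.0085, 0.0028, -0.71, -0.01, 4.91, 1], [0.0189, -0.0102, 0.0027, -0.71, -0.01, 4.91, 1], [0.018, -0.0118, 0.0025, -0.71, -0.01, 4.91, 1], [0.0169, -0.0133, 0.0024, -0.71, -0.01, 4.91, 1], [0.0157, -0.0148, 0.0022, -0.71, -0.01, 4.91, 1], [0.0144, -0.0161, 0.002, -0.71, -0.01, 4.92, 1], [0.0129, -0.0173, 0.0018, -0.71, -0.01, 4.91, 1], [0.0114, -0.0183, 0.0016, -0.71, -0.01, 4.92, 1], [0.0098, -0.0193, 0.0013, -0.71, -0.01, 4.91, 1], [0.0081, -0.02, 0.0011, -0.72, -0.01, 4.92, 1], [0.0064, -0.0207, 0.0009, -0.71, -0.01, 4.91, 1], [0.0046, -0.0211, 0.0006, -0.71, -0.01, 4.92, 1], [0.0027, -0.0215, 0.0003, -0.72, -0.0, 4.91, 1], [0.0009, -0.0216, 0.0, -0.71, -0.01, 4.92, 1], [-0.001, -0.0216, -0.0002, -0.72, -0.0, 4.91, 1], [-0.0028, -0.0214, -0.0005, -0.71, -0.0, 4.92, 1]]
```

View pics/scene13.png

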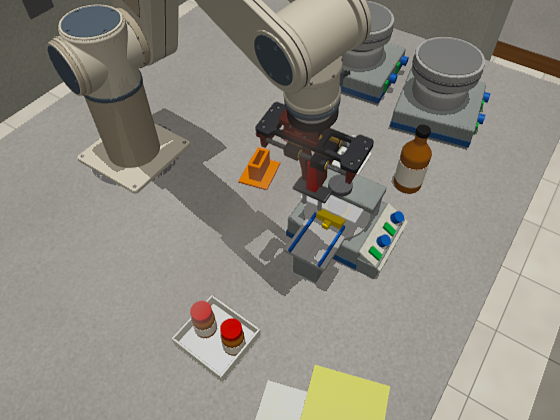

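Request:
{"fn": "jog_arm", "kwargs": {"steps": [[[0.0209,-0.0049,0.003,-0.7,0,4.91,1],[0.0204,-0.0068,0.003,-0.7,0,4.91,1],[0.0197,-0.0085,0.0028,-0.7,0,4.91,1],[0.0189,-0.01,0.0027,-0.7,0,4.91,1],[0.018,-0.0118,0.0025,-0.7,0,4.91,1],[0.0169,-0.0133,0.0024,-0.7,0,4.91,1],[0.0157,-0.0148,0.0022,-0.7,0,4.91,1],[0.0144,-0.016,0.002,-0.7,0,4.91,1],[0.013,-0.0173,0.0018,-0.7,0,4.91,1],[0.0114,-0.0183,0.0016,-0.7,0,4.91,1],[0.0098,-0.0193,0.0013,-0.7,0,4.91,1],[0.008,-0.02,0.001,-0.7,0,4.91,1],[0.0064,-0.0207,0.001,-0.7,0,4.91,1],[0.0046,-0.0211,0.0006,-0.7,0,4.91,1],[0.0027,-0.0215,0.0003,-0.7,0,4.91,1],[0.001,-0.0216,0,-0.7,0,4.91,1],[-0.001,-0.0216,0,-0.7,0,4.91,1],[-0.0028,-0.0214,-0.0005,-0.7,0,4.91,1],[0,0,0,0,0,0,1],[0,0,0,0,0,0,1]]]}}

```text
t: 20.57
ee_pos: [483.7, 292.5, 491.2]
orientation: [-3.126, -0.099, -0.218]
ft_force: [-0.1, -0.1, -0.9]
width: 19.8
```

```bash
python3 - <<'E'
from h import *
s=cur(); print(s[0],s[1].as_matrix().round(3), s[0]+s[1].apply([0,0,163])); k=14
for n in("scene","top"):
    im=ctrl.get_image(n); cv2.imwrite(f"pics/{n}{k}.png",im[:,:,::-1])
# move down to grip z 195 with tool lean 7
d=tcp_grip([504.4,295,195],-86.4,7,3.6); print(d[0])
plan(s,[(*d,8)],1)
crop("pics/scene14.png","pics/sc14.png",(300,20,400,180),5)
for f in (4,7,10):
    a=np.radians(f); print(f,(proj("scene",[s[0]+s[1].apply([-91*np.sin(a),y,163+91*np.cos(a)]) for y in(16,-16)])-[300,20])*5)
E
```

```text
[483.72737372 292.53633407 491.23464513] [[ 0.988  0.063  0.138]
 [ 0.063 -0.998  0.01 ]
 [ 0.139 -0.002 -0.99 ]] [506.28095932 294.22388073 329.81132598]
[484.57449548 293.75268498 356.78502272]
8  max sh 0.0167  max turn 0.13
[[-0.0022, -0.0001, 0.0167, -0.01, -0.12, 0.0, 1], [-0.0022, -0.0001, 0.0167, -0.01, -0.12, 0.0, 1], [-0.0021, -0.0001, 0.0167, -0.01, -0.12, 0.0, 1], [-0.0021, -0.0001, 0.0167, -0.01, -0.12, 0.0, 1], [-0.0021, -0.0002, 0.0166, -0.01, -0.12, 0.01, 1], [-0.0021, -0.0001, 0.0167, -0.01, -0.13, 0.0, 1], [-0.002, -0.0002, 0.0167, -0.02, -0.12, 0.01, 1], [-0.002, -0.0001, 0.0166, -0.01, -0.13, 0.0, 1]]
4 [[307.55813977 370.26349263]
 [336.4350807  331.74790172]]
7 [[297.95563477 367.24092019]
 [326.93651933 328.82602974]]
10 [[288.4383035  363.78439242]
 [317.52659939 325.46981505]]
```

View pics/sc14.png

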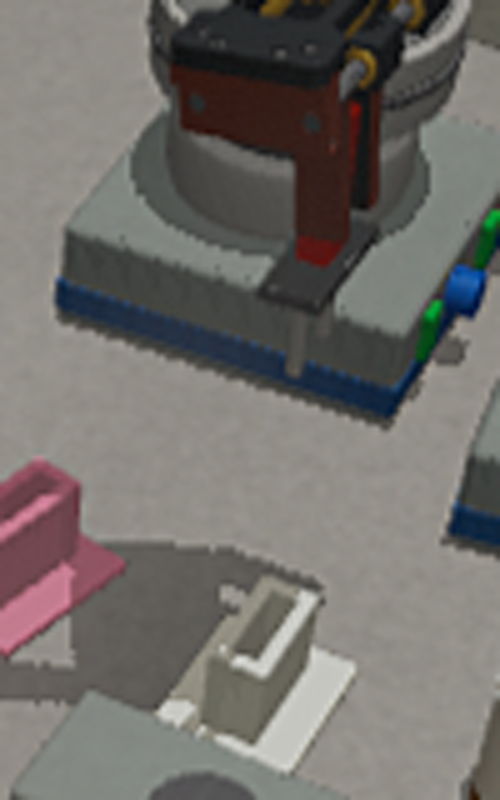

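Request:
{"fn": "jog_arm", "kwargs": {"steps": [[[-0.0022,0,0.0167,0,-0.06,0,1],[-0.0022,0,0.0167,0,-0.06,0,1],[-0.0022,0,0.0167,0,-0.06,0,1],[-0.0022,0,0.0167,0,-0.06,0,1],[-0.0022,0,0.0167,0,-0.06,0,1],[-0.0022,0,0.0167,0,-0.06,0,1],[-0.0022,0,0.0167,0,-0.06,0,1],[-0.002,-0.001,0.0167,0,-0.06,0,1],[0,0,0,0,0,0,1],[0,0,0,0,0,0,1]]]}}

```text
t: 21.5
ee_pos: [484.7, 292.9, 356.9]
orientation: [-3.128, -0.095, -0.205]
ft_force: [0.7, 0.3, -0.8]
width: 20.1
```

```bash
python3 - <<'E'
from h import *
s=cur(); print(s[0],s[0]+s[1].apply([0,0,163])); k=15
z=s[1].apply([0,0,1]); print("lean",np.degrees(np.arccos(-z[2])),"az y",np.degrees(np.arctan2(*s[1].apply([0,1,0])[1::-1])))
for n in("scene","top"):
    im=ctrl.get_image(n); cv2.imwrite(f"pics/{n}{k}.png",im[:,:,::-1])
crop("pics/scene15.png","pics/sc15.png",(310,80,390,180),7)
crop("pics/top15.png","pics/tc15.png",(90,160,200,240),7)
sc=lambda p:(np.array(p)+.5)/5-.5+[300,20]
print(atz("scene",sc([[205,660],[264,575],[322,595],[262,680]]),60).round(1))
E
```

```text
[484.68350829 292.94950891 356.92213099] [505.94660444 294.42733497 195.32170781]
lean 7.5136928836228245 az y -86.52817870770524
[[490.6 256.9  60. ]
 [485.4 328.9  60. ]
 [517.9 332.6  60. ]
 [521.7 260.7  60. ]]
```

View pics/sc15.png

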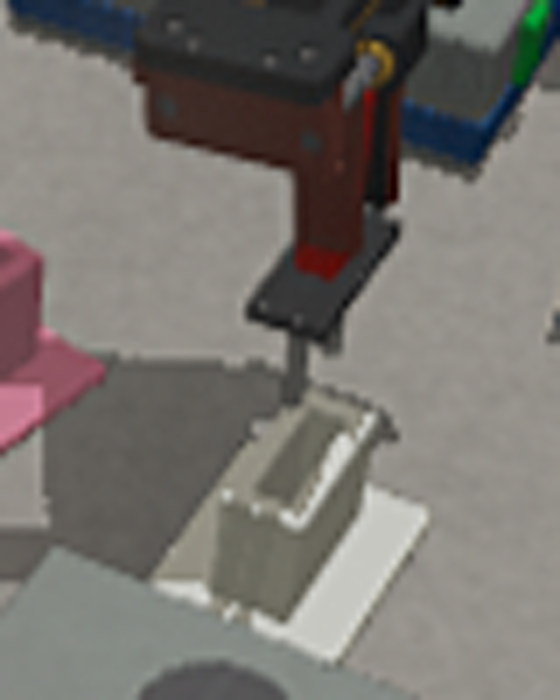

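View pics/tc15.png

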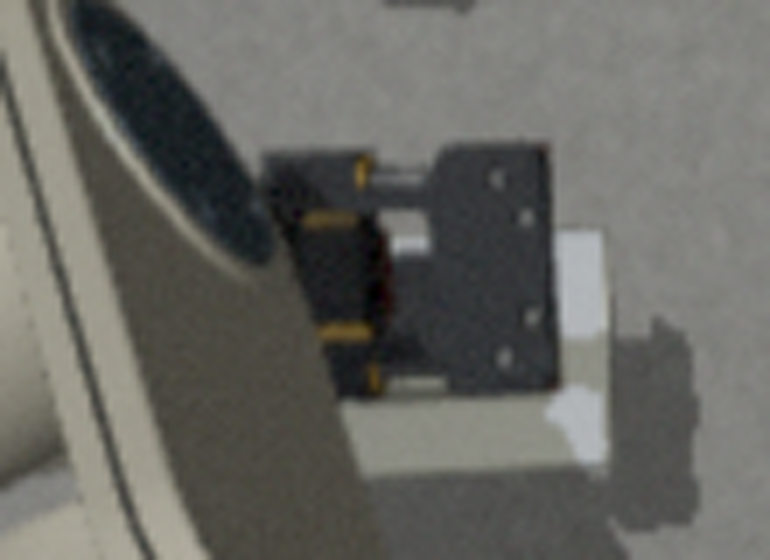

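```bash
python3 - <<'E'
from h import *
sc=lambda p:(np.array(p)+.5)/7-.5+[310,80]
print(atz("scene",sc([[248,302],[322,332],[400,233],[324,267]]),156).round(1))
print("tip left prong end", atz("scene",sc([[293,400]]),100).round(1))
sc4=lambda p:(np.array(p)+.5)/7-.5+[310,80]
print("mouth", atz("scene",sc4([[220,488],[303,525],[383,415],[308,390],[255,497],[290,512],[350,432],[320,405]]),60).round(1))
s=cur()
d=tcp_grip([504.4,295,125],-86.4,7.5,3.6); plan(s,[(*d,10)],1)
E
```

```text
[[491.  259.4 156. ]
 [519.4 260.3 156. ]
 [517.7 320.2 156. ]
 [504.1 289.8 156. ]]
tip left prong end [[503.9 280.9 100. ]]
mouth [[487.3 264.8  60. ]
 [521.8 265.1  60. ]
 [519.  332.2  60. ]
 [489.2 328.4  60. ]
 [500.3 267.9  60. ]
 [514.6 268.3  60. ]
 [513.  317.3  60. ]
 [496.8 323.7  60. ]]
10  max sh 0.0071  max turn 0.02
[[-0.0011, 0.0, 0.0071, -0.01, -0.02, -0.01, 1], [-0.0012, 0.0, 0.0071, -0.01, -0.02, -0.01, 1], [-0.0011, 0.0, 0.0071, -0.02, -0.02, -0.01, 1], [-0.0011, 0.0, 0.0071, -0.01, -0.02, -0.01, 1], [-0.0012, 0.0, 0.0071, -0.02, -0.02, -0.02, 1], [-0.0011, 0.0, 0.0071, -0.01, -0.02, -0.01, 1], [-0.0011, 0.0, 0.0071, -0.02, -0.02, -0.02, 1], [-0.0012, -0.0, 0.0071, -0.01, -0.02, -0.01, 1], [-0.0011, -0.0, 0.0071, -0.02, -0.02, -0.02, 1], [-0.0012, -0.0, 0.0071, -0.01, -0.01, -0.01, 1]]
```

Request:
{"fn": "jog_arm", "kwargs": {"steps": [[[-0.0011,0,0.0071,0,0,0,1],[-0.0012,0,0.0071,0,0,0,1],[-0.0011,0,0.0071,0,0,0,1],[-0.0011,0,0.0071,0,0,0,1],[-0.0012,0,0.0071,0,0,0,1],[-0.0011,0,0.0071,0,0,0,1],[-0.0011,0,0.0071,0,0,0,1],[0,0,0,0,0,0,1]]]}}

```text
t: 22.27
ee_pos: [482.5, 294.0, 305.4]
orientation: [-3.128, -0.096, -0.205]
ft_force: [-0.5, -1.0, -0.9]
width: 19.7
```

Request:
{"fn": "jog_arm", "kwargs": {"steps": [[[-0.0012,0,0.0071,0,0,0,1],[-0.0011,0,0.0071,0,0,0,1],[-0.0012,0,0.0071,0,0,0,1],[0,0,0,0,0,0,1]]]}}

```text
t: 22.6
ee_pos: [481.9, 293.9, 284.1]
orientation: [-3.128, -0.096, -0.205]
ft_force: [-1.4, -0.3, -1.1]
width: 19.8
```

```bash
python3 - <<'E'
from h import *
s=cur(); print(s[0],s[0]+s[1].apply([0,0,163]),ctrl.get_obs()["ft_force"]); k=16
for n in("scene",):
    im=ctrl.get_image(n); cv2.imwrite(f"pics/{n}{k}.png",im[:,:,::-1])
crop("pics/scene16.png","pics/sc16.png",(310,80,390,180),7)
d=tcp_grip([504.4,295,109],-86.4,7.5,3.6); plan(s,[(*d,4)],1)
E
```

```text
[481.94239409 293.93171526 284.09712766] [503.20459133 295.42032737 122.4966852 ] [-1.39801511 -0.27687327 -1.14166837]
4  max sh 0.0034  max turn 0.03
[[-0.0001, 0.0001, 0.0034, -0.01, -0.0, -0.02, 1], [-0.0002, 0.0001, 0.0034, -0.01, -0.0, -0.02, 1], [-0.0001, 0.0001, 0.0034, -0.02, -0.01, -0.02, 1], [-0.0002, 0.0001, 0.0033, -0.01, -0.0, -0.03, 1]]
```

View pics/sc16.png

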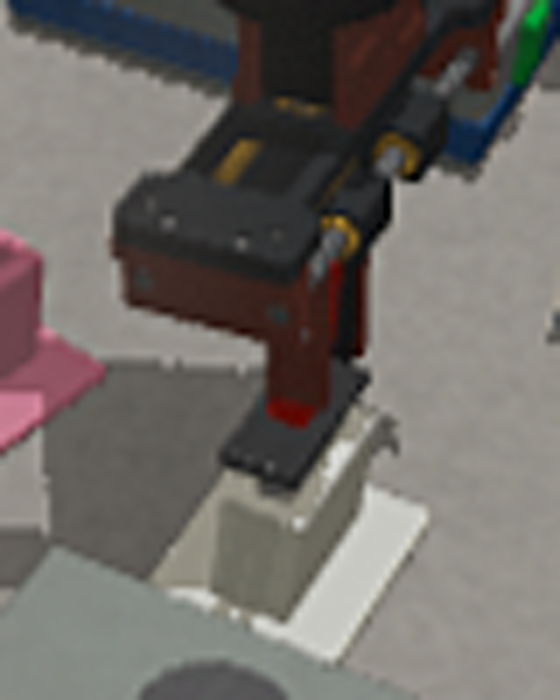

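Request:
{"fn": "jog_arm", "kwargs": {"steps": [[[-0.0001,0,0.0034,0,0,0,1],[-0.0002,0,0.0034,0,0,0,1],[-0.0001,0,0.0034,0,0,0,1],[-0.0002,0,0.0034,0,0,0,1],[0,0,0,0,0,0,1],[0,0,0,0,0,0,1]]]}}

```text
t: 23.15
ee_pos: [483.6, 294.3, 271.9]
orientation: [-3.127, -0.096, -0.208]
ft_force: [0.8, -0.9, -1.8]
width: 19.9
```

```bash
python3 - <<'E'
from h import *
s=cur(); print(s[0],s[0]+s[1].apply([0,0,163]),ctrl.get_obs()["ft_force"]); k=17
for n in("scene",):
    im=ctrl.get_image(n); cv2.imwrite(f"pics/{n}{k}.png",im[:,:,::-1])
crop("pics/scene17.png","pics/sc17.png",(310,80,390,180),7)
E
```

```text
[483.63606584 294.27732265 271.89279899] [505.16940954 295.92533384 110.32981075] [ 0.77496166 -0.93341749 -1.80702641]
```

View pics/sc17.png

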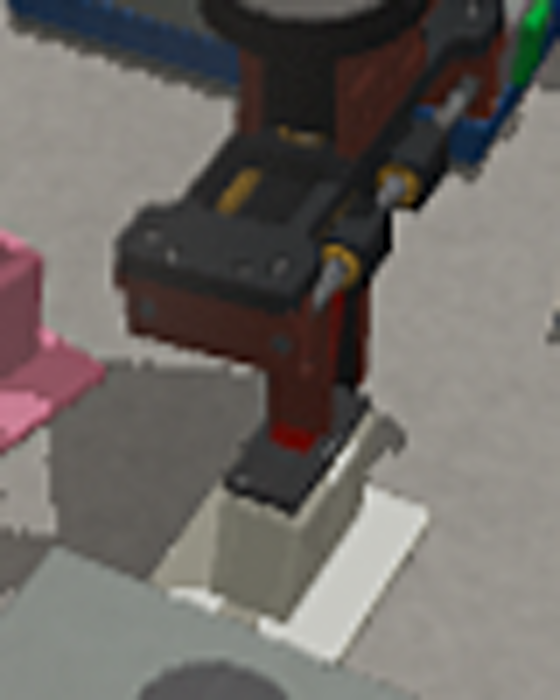

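Request:
{"fn": "jog_arm", "kwargs": {"steps": [[[-0.0002,0,0.0015,0,0,0,1],[-0.0002,0,0.0015,0,0,0,1],[0,0,0,0,0,0,1],[0,0,0,0,0,0,1]]]}}

```text
t: 23.53
ee_pos: [483.6, 294.3, 269.0]
orientation: [-3.127, -0.096, -0.208]
ft_force: [-0.2, -0.4, -1.2]
width: 19.8
```

Request:
{"fn": "jog_arm", "kwargs": {"steps": [[[-0.0001,0,0.001,0,0,0,1],[0,0,0,0,0,0,1],[0,0,0,0,0,0,1]]]}}

```text
t: 23.78
ee_pos: [483.8, 294.4, 268.6]
orientation: [-3.127, -0.096, -0.209]
ft_force: [-1.7, -0.3, 4.4]
width: 19.6
```

Request:
{"fn": "jog_arm", "kwargs": {"steps": [[[0,0,0,0,0,0,0.4],[0,0,0,0,0,0,0],[0,0,0,0,0,0,-0.4],[0,0,0,0,0,0,-1],[0,0,0,0,0,0,-1],[0,0,0,0,0,0,-1],[0,0,0,0,0,0,-1],[0,0,0,0,0,0,-1],[0,0,0,0,0,0,-1],[0,0,0,0,0,0,-1]]]}}

```text
t: 24.62
ee_pos: [483.7, 294.3, 268.1]
orientation: [-3.127, -0.096, -0.209]
ft_force: [-0.3, 0.4, 0.7]
width: 83.0
```

Request:
{"fn": "jog_arm", "kwargs": {"steps": [[[0,0,-0.01,0,0,0,-1],[0,0,-0.02,0,0,0,-1],[0,0,-0.025,0,0,0,-1],[0,0,-0.025,0,0,0,-1],[0,0,-0.025,0,0,0,-1],[0,0,-0.025,0,0,0,-1],[0,0,-0.025,0,0,0,-1],[-0.02,0,-0.025,0,0,0,-1],[-0.03,0,-0.02,0,0,0,-1],[0,0,0,0,0,0,-1],[0,0,0,0,0,0,-1]]]}}

```text
t: 25.53
ee_pos: [406.8, 289.2, 461.4]
orientation: [-3.125, -0.098, -0.213]
ft_force: [-0.5, -0.2, -0.7]
width: 87.6
```

```bash
python3 - <<'E'
from h import *
s=cur(); print(s[0],ctrl.get_obs()["width"]); k=18
for n in("scene","top"):
    im=ctrl.get_image(n); cv2.imwrite(f"pics/{n}{k}.png",im[:,:,::-1])
crop("pics/scene18.png","pics/sc18.png",(280,100,390,250),5)
crop("pics/top18.png","pics/tc18.png",(125,110,325,235),4)
E
```

```text
[406.78085741 289.18225216 461.41366785] 87.61125969787757
```

View pics/sc18.png

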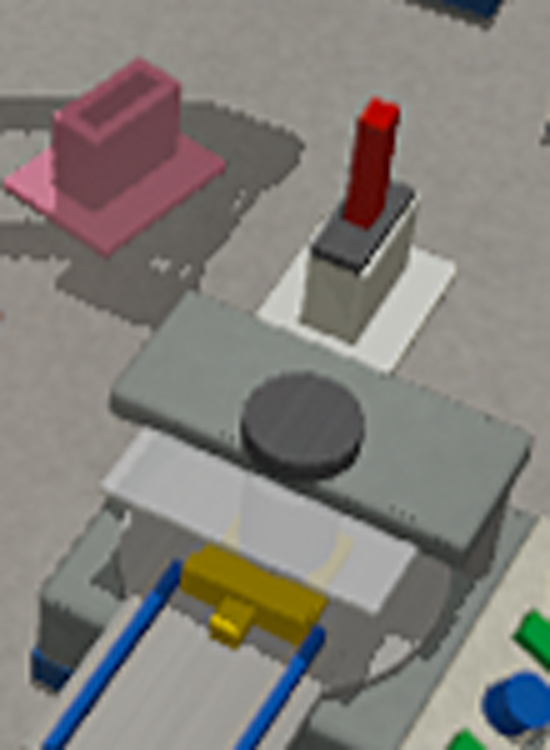

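View pics/tc18.png

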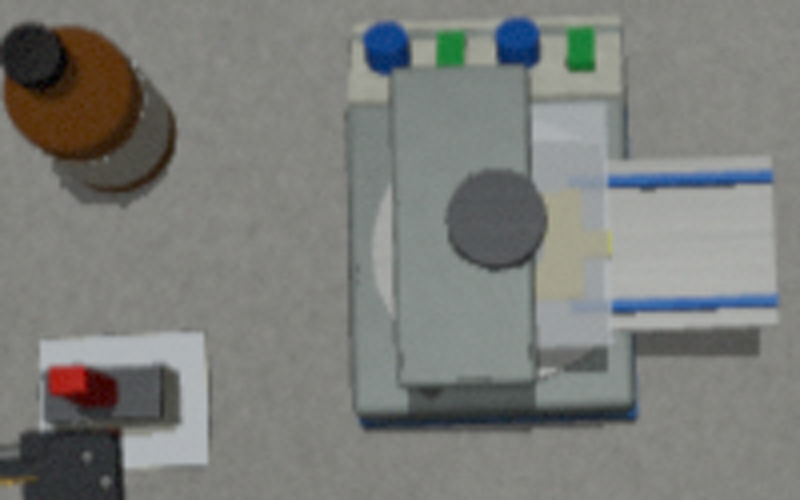

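```bash
python3 - <<'E'
from h import *
for n,b in(("scene",(335,112,375,150)),("top",(130,190,165,225))):
    for k in(0,18):
        im=cv2.imread(f"pics/{n}{k}.png").astype(int)[b[1]:b[3],b[0]:b[2]]
        m=(im[:,:,2]>90)&(im[:,:,1]<50); ys,xs=np.nonzero(m); print(n,k,m.sum(),xs.mean()+b[0],ys.mean()+b[1])
sc=lambda p:(np.array(p)+.5)/5-.5+[280,100]
# clip heel rear top corners, tail end top
print(atz("scene",sc([[182,578],[308,628]]),103).round(1),atz("scene",sc([[212,622],[240,635]]),97).round(1))
S=END+150*PUSH; print("expect heel",S-44*PUSH,"tail",S-60*PUSH)
E
```

```text
scene 0 91 354.7912087912088 130.12087912087912
scene 18 93 354.19354838709677 130.21505376344086
top 0 60 140.73333333333332 204.76666666666668
top 18 58 141.75862068965517 205.10344827586206
[[560.3  17.9 103. ]
 [619.5  24.9 103. ]] [[581.5   8.7  97. ]
 [595.2   9.4  97. ]]
expect heel [587.0219244   23.87345056  85.        ] tail [587.80352072   7.89255236  85.        ]
```

```bash
python3 -c "
from workcell import ctrl
print(ctrl.get_obs()['t'],ctrl.close_job())"
```

```text
the job is handed in; nothing more can be done
25.6333 None
```

I pushed the clip onto the spindle groove with the fork, put the fork back in its white stand, and handed the job in at t = 25.6 s. No verdict was reported.

- **Clip:** It snapped past the jaws. A last nudge of about 14 N moved it no further, so it is hard against the groove. The last pictures put the tail end and heel edge within about 1–3 mm of where they should be when home. That is about as fine as the calibration allows.
- **Fork:** It stands upright on its flange. The handle shows within about 1 pixel (roughly 2 mm) of where it started, the fingers are open and the arm is well clear.
- **Jars and bottle:** I saw no sign that either had moved, but I did not measure them again at the end.

One thing went wrong on the way. On the first push the fork twisted about 7–8° in the grip and the clip stalled about 21 mm short of home. I backed off, leaned the gripper to 54°, so the fork leaned about 46°, and pushed with the prong tips near the track floor; the second push went through. I allowed for the twist when putting the fork back.

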